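# Gather the rock lumps in the pouring corner of the sorting tray

### The job

The two lumps of rock lying on the bench, one brown and one white, belong in the blue sorting tray with the other two: put them in while the tray stands flat. Then raise the tray by its black grip, its yellow corner staying on the bench, to a slope of about 35 to 40 degrees so that all four lumps slide together into the yellow corner, and finish while still holding it tilted like that and steady. Leave the red brush and the chisel where they lie.

Things in the scene. Friction and masses are not known exactly. Their poses are not given: they have to be found in the camera images.
- tray: Loose blue square tray, about 0.3 kg, 166 x 166 x 55 mm, open on top, walls and floor 4 mm, slick inside (rock slides at 13 degrees of slope, along its walls at 25), usual friction outside. Origin: centre of its underside. Axes along its diagonals: +x to the corner with the black grip, -x to the yellow corner, z up; corners 117 mm from the origin.
- grip (a point): Point at (136, 0, 74) mm in the tray's frame, in the middle of the black upright grip fin on one corner, to be pinched from above across its thickness. The fin is 14 mm thick (along the tray's y), 36 mm long (along the tray's x, 116 to 152 mm from its centre), its top 90 mm above the tray's underside. Lightly pinched (about 30 N), it can turn between the fingers as the tray tips.
- pour_corner (a point): Inner corner of the tray's floor at the yellow-marked corner, opposite the grip, at (-111, 0, 4) mm in the tray's frame. The outer bottom corner, on which the tray tips, is at (-117, 0, 0).
- brown_in: Brown lump of rock, 34 x 36 x 21 mm, 50 g, that starts in the tray. Origin: centre of its underside as it lies at the start.
- white_in: Whitish lump of rock, 43 x 43 x 24 mm, 60 g, that starts in the tray. Origin: centre of its underside as it lies at the start.
- brown_out: Brown lump of rock like the other, 34 (its x) x 36 (its y) x 21 mm, 50 g, that starts on the bench. Origin: centre of its underside.
- white_out: Whitish lump of rock like the other, 43 (its x) x 43 (its y) x 24 mm, 60 g, that starts on the bench. Origin: centre of its underside.
- brush: Flat brush with a red handle, 24 x 184 x 12 mm, long along its y, lying on the bench. A bystander.
- chisel: Chisel with a wooden handle, 52 x 183 x 19 mm, lying on the bench. A bystander.
- bench_vice: Blue bench vice bolted to the front edge of the bench, 100 mm high, about 104 mm wide (y), fixed; it reaches 78 mm ahead (x) of its origin.
Things that resemble listed ones, but are neither listed nor needed, are in the scene too. Leave any orange look-alike of the brown_out alone.

How it is judged:
By the outcome, as a careful person would: the job done as asked, in the order asked, and still so for the second after the job is handed in, while the arm keeps its last pose, push and grip.
It also fails if it takes over 72 s, if anything falls off the work surface, if the arm or the gripper's body presses on something with over 40 N, if the wrist force passes 120 N, or if a joint passes its speed limit or range.

### The arm

A 7-joint arm with a two-finger parallel gripper is mounted at the origin on a cart in front of the work surface, level with it; the furniture and walls round the work are solid. World frame = base frame: x ahead of the robot, y to its left, z up, the work surface at z = 0. Lengths are in m, angles in degrees, forces in N, time in s.
With the tool pointing down it reaches from about 0.35 to 0.9 m from the base axis. Payload 7.2 kg.
Tool frame: the origin (TCP) lies on the centre line of the jaws, within the pads' length; the fingertips stand 8 mm ahead of it and the grasp point (between the pads) lies 11 mm behind it; z points along the fingers, y is the direction in which the jaws open and shut (so a half turn about z gives the same grasp; the last joint's range is limited). The gripper opens to 85 mm and grips with 20 to 120 N. Pads are 22 mm wide; open, the fingers measure 114 mm over their backs; the gripper's body (76 mm by 85 mm) begins 54 mm behind the grasp point. The pads swing forward as they close: fully open they stand 13 mm farther back than shut.
Start: joints at [-71.631, 23.554, -0.728, 91.456, 0.321, 64.991, -4.71], TCP at [0.237, 0.578, 0.239] pointing down, gripper open.
Joint ranges: [-169.25, 169.25], [-16.82, 113.86], [-84.01, 82.57], [7.8, 145.47], [-59.2, 239.2], [7.22, 106.19], [-163.78, 163.78]. Speed limits (degrees/s): [136.94, 136.94, 172.46, 172.46, 180, 180, 180].

### API

Orientations are given as [roll, pitch, yaw] about the fixed x, y, z axes, in that order (R = Rz(yaw) Ry(pitch) Rx(roll)).
In Python, from bench import r gives the robot as it stands.
- The arm moves only by the shell command python3 -m handwheel 'ROWS' [FORCE]. ROWS is JSON, a list of rows, each a list of 3 entries, a list of its own where there are three numbers: the shift along the tool's x, y, z in mm, then the turn, a rotation vector about the tool's x, y, z in degrees, then the opening in per cent of the stroke, from 0 (shut) to 100 (fully open). A call has exactly 10 rows; each row shifts and turns the pose as measured when the row begins, along the tool's axes as they then stand; what a row does not reach is not made up. A row lasts 1/8 s, in which the tool goes at most 62.5 mm and 10.7 degrees, less where a joint would pass 70% of its speed; a pose out of reach is approached as far as the arm can. A call is refused whole if a number of a shift passes 62.5 or a number of a turn 10.7, either way. A call with a gripper value outside its range is refused whole. The fingers move at their own pace and stop on an object; FORCE is the grip in N (left out, the last holds). Time passes only in rows, so rows that do not move let the fingers close, or fill a call up. It gives the time, the measured TCP pose, the force and the opening at its end, in the units of the state.
- r.get_state(): the state, without advancing time (a new reading comes with each control period).
- r.read_camera(name): name is "scene" or "top" or "wrist"; returns the picture (480x640x3 uint8, red, green, blue); there is no depth.
- r.calibration(name): a dict with "fx", "fy", "cx", "cy" (pixels), "k1" (the pictures are not rectified: a ray, as slopes to the right and down, at radius r is drawn at 1 + k1 r^2 times it, then the intrinsics apply), "view" (4x4, takes a point from world to camera coordinates); the wrist camera has in their place "T_tool_cam" (4x4, takes a point from camera to tool coordinates, whose origin is the TCP and whose axes are the flange's). Camera axes: x right, y down, z forward; pixel columns grow to the right and rows downward; lengths in m; the calibration is good to about 2 mm. A picture is of the moment at which its call begins: read the wrist's pose just before it. calibration takes no time and is no camera call.
- r.close_job(): hands the job in, once; it reports no verdict.
The state is a dict: "clock": time; "joint_positions": joint angles; "qvel": joint speeds; "joint_torque": joint torques, N m; "position": TCP position; "orientation": TCP orientation; "ft_force": force on the tool from outside, world axes, zero at the start; "torque": the same for the moment, N m; "finger_gap": finger opening in m.
Only numpy, scipy, OpenCV 4.12 (cv2) and the standard library are available. Lean on these libraries where they do the work, as an engineer would, in place of code of your own. Each camera call takes 0.05 s, during which the arm holds its last target.

## Working session

There is one attempt and no reset: what is moved stays moved. The work goes in short steps, Python scripts to look and compute and a shell command to move; the robot and the scene stay as the last step left them, time stands still between calls to the robot, and variables do not carry over. Pictures are saved under pics/ and viewed, and the job is handed in when it is done.

```bash
ls; mkdir -p pics; python3 - <<'E'
from bench import r
import cv2
s=r.get_state(); print(s)
for n in ["scene","top","wrist"]:
    im=r.read_camera(n); cv2.imwrite(f"pics/{n}0.png",im[:,:,::-1]); c=r.calibration(n); print(n,c)
E
```

```text
pics
{'clock': 0.0, 'joint_positions': array([-71.63231332,  23.60014037,  -0.72735342,  91.50501475,
         0.31973673,  64.98950342,  -4.70787392]), 'qvel': array([ 0.03699519, -0.12049406,  0.02003927,  0.03400655, -0.01725389,
       -0.00333412, -0.00297444]), 'joint_torque': array([-9.09118489e-05, -6.00596952e+01,  6.82047307e-01, -2.99419463e+01,
        1.37130477e-02,  9.98846604e-03, -3.20995855e-05]), 'position': array([0.23676756, 0.57789051, 0.2384449 ]), 'orientation': array([-1.79907559e+02,  5.95291232e-03,  1.57726619e+02]), 'ft_force': array([-0.08286777, -0.12502132, -0.46920242]), 'torque': array([-0.08015815, -0.02504474,  0.03280151]), 'finger_gap': 0.08566276638739335}
scene {'fx': 446.8952659242245, 'fy': 446.8952659242245, 'cx': 326.78737381128724, 'cy': 243.15346421234912, 'k1': 0.038277759487768404, 'view': array([[ 0.67884109, -0.734232  , -0.00883991, -0.4871498 ],
       [-0.54591975, -0.49661091, -0.6747957 ,  0.241791  ],
       [ 0.4910666 ,  0.46290493, -0.73795164,  0.89579765],
       [ 0.        ,  0.        ,  0.        ,  1.        ]])}
top {
[... 174 characters left out ...]
01430894, -0.19736964],
       [-0.99309535, -0.01940953, -0.11569314,  0.51332632],
       [ 0.11537755,  0.01666342, -0.99318193,  1.51917508],
       [ 0.        ,  0.        ,  0.        ,  1.        ]])}
wrist {'fx': 413.1008102014418, 'fy': 413.1008102014418, 'cx': 318.1787534140528, 'cy': 237.46331331878957, 'k1': -0.06154179115618484, 'T_tool_cam': array([[ 9.02717676e-06, -9.57790078e-01, -2.87468547e-01,
         7.36263020e-02],
       [ 9.99999832e-01, -1.58035033e-04,  5.57944733e-04,
        -9.69769481e-04],
       [-5.79824031e-04, -2.87468504e-01,  9.57789916e-01,
        -1.33896077e-01],
       [ 0.00000000e+00,  0.00000000e+00,  0.00000000e+00,
         1.00000000e+00]])}
```

View pics/scene0.png

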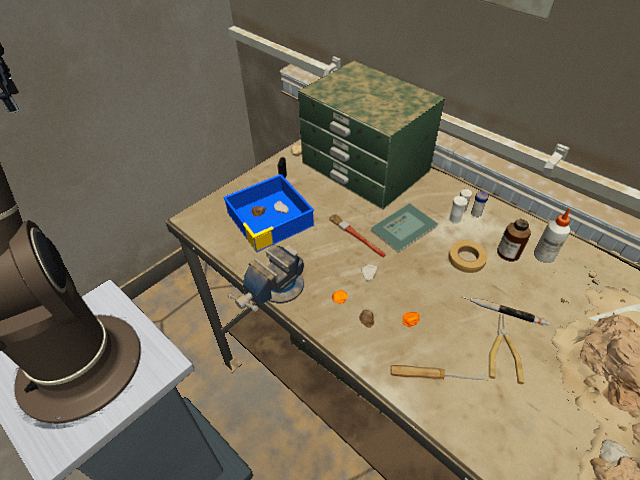

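View pics/top0.png

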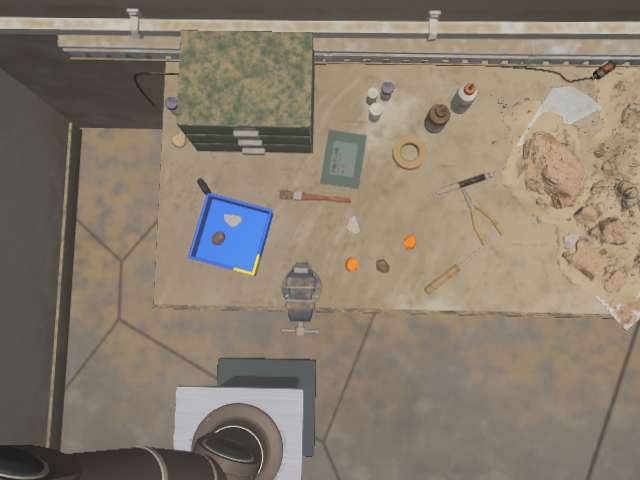

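View pics/wrist0.png

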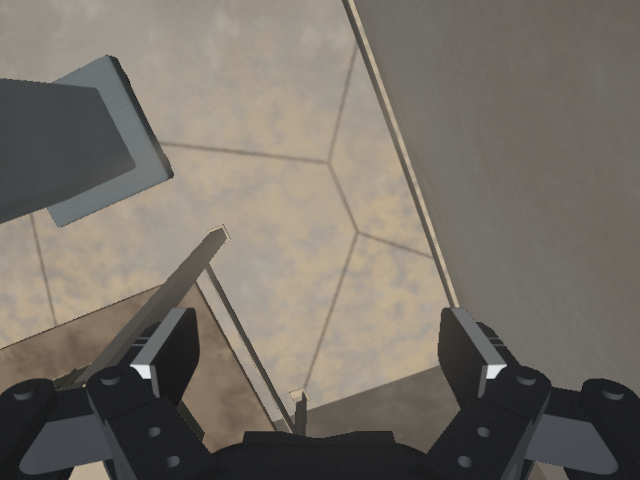

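```bash
cat > h.py <<'E'
import numpy as np, cv2
from scipy.spatial.transform import Rotation as R
from bench import r
def Tool(s):
    T=np.eye(4);T[:3,:3]=R.from_euler('xyz',s['orientation'],degrees=True).as_matrix();T[:3,3]=s['position'];return T
def camT(n,s=None):
    c=r.calibration(n)
    return c,(Tool(s)@c['T_tool_cam'] if n=='wrist' else np.linalg.inv(c['view']))
def ray(n,uv,s=None):
    c,T=camT(n,s); K=np.array([[c['fx'],0,c['cx']],[0,c['fy'],c['cy']],[0,0,1]])
    p=cv2.undistortPoints(np.array(uv,float).reshape(-1,1,2),K,np.array([c['k1'],0,0,0,0.])).reshape(-1,2)
    d=np.c_[p,np.ones(len(p))]@T[:3,:3].T
    return T[:3,3],d
def plane(n,uv,z,s=None):
    o,d=ray(n,uv,s); return o+d*((z-o[2])/d[:,2])[:,None]
def proj(n,P,s=None):
    c,T=camT(n,s); P=np.atleast_2d(P); V=np.linalg.inv(T); q=P@V[:3,:3].T+V[:3,3]; x=q[:,:2]/q[:,2:]
    x=x*(1+c['k1']*(x**2).sum(1,keepdims=True)); return x*[c['fx'],c['fy']]+[c['cx'],c['cy']]
def tri(a,uva,b,uvb,s=None):
    o1,d1=ray(a,uva,s);o2,d2=ray(b,uvb,s);d1=d1[0]/np.linalg.norm(d1[0]);d2=d2[0]/np.linalg.norm(d2[0])
    t=np.linalg.lstsq(np.c_[d1,-d2],o2-o1,rcond=None)[0]; p,q=o1+t[0]*d1,o2+t[1]*d2
    return (p+q)/2,np.linalg.norm(p-q)
def snap(n,name,crop=None,k=1):
    s=r.get_state(); im=r.read_camera(n)[:,:,::-1].copy()
    cv2.imwrite('pics/full_'+name,im)
    if crop: x,y,w,h=crop; im=cv2.resize(im[y:y+h,x:x+w],None,fx=k,fy=k,interpolation=cv2.INTER_CUBIC)
    cv2.imwrite('pics/'+name,im); return s
E
python3 - <<'E'
from h import *
im=cv2.imread('pics/top0.png'); 
cv2.imwrite('pics/top0a.png',cv2.resize(im[165:285,180:300],None,fx=5,fy=5,interpolation=cv2.INTER_CUBIC))
cv2.imwrite('pics/top0b.png',cv2.resize(im[190:310,270:430],None,fx=5,fy=5,interpolation=cv2.INTER_CUBIC))
im=cv2.imread('pics/scene0.png');cv2.imwrite('pics/scene0a.png',cv2.resize(im[145:265,210:330],None,fx=5,fy=5,interpolation=cv2.INTER_CUBIC))
hsv=cv2.cvtColor(cv2.imread('pics/top0.png'),cv2.COLOR_BGR2HSV)
m=cv2.inRange(hsv,(100,150,60),(130,255,255))
c=max(cv2.findContours(m,0,2)[0],key=cv2.contourArea); print(cv2.minAreaRect(c))
b=cv2.boxPoints(cv2.minAreaRect(c)); print(b, plane('top',b,.055))
E
```

```text
((230.0772247314453, 233.43296813964844), (68.52388000488281, 67.3515625), 15.350136756896973)
[[188.12299 256.8377 ]
 [205.95209 191.88881]
 [272.03146 210.02823]
 [254.20236 274.9771 ]] [[ 0.47093289  0.1298191   0.055     ]
 [ 0.63490919  0.09252033  0.055     ]
 [ 0.59210361 -0.0743213   0.055     ]
 [ 0.429339   -0.03518788  0.055     ]]
```

View pics/top0a.png

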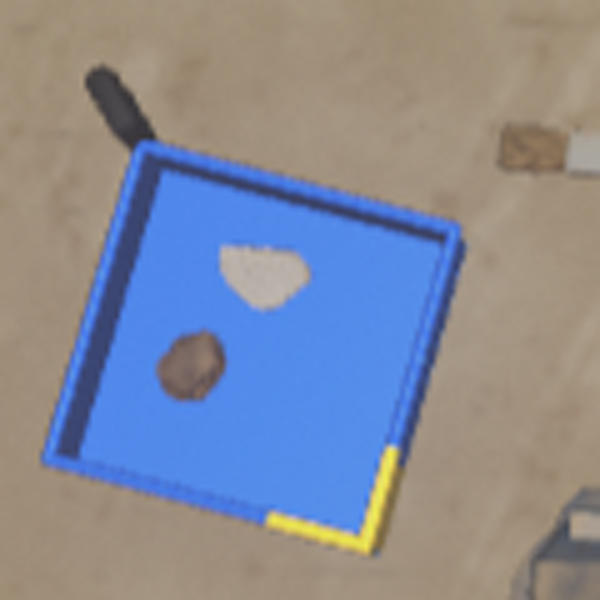

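View pics/top0b.png

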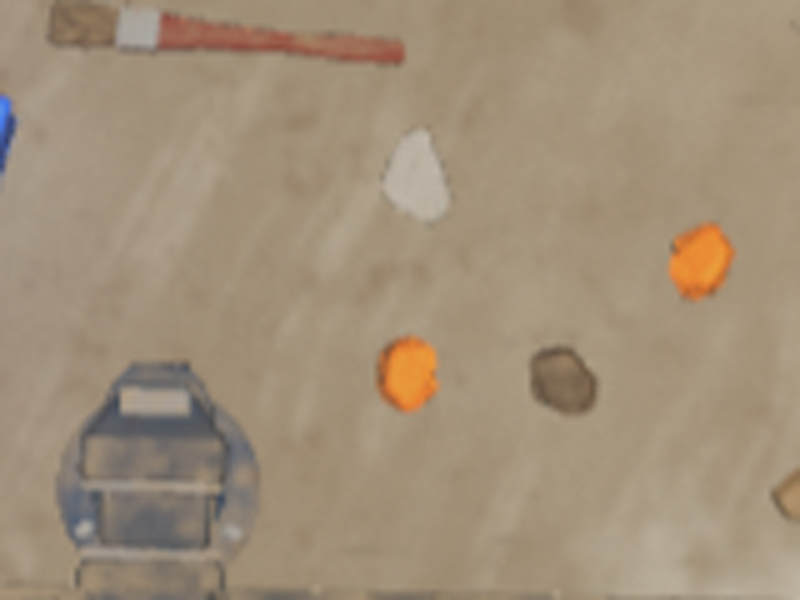

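View pics/scene0a.png

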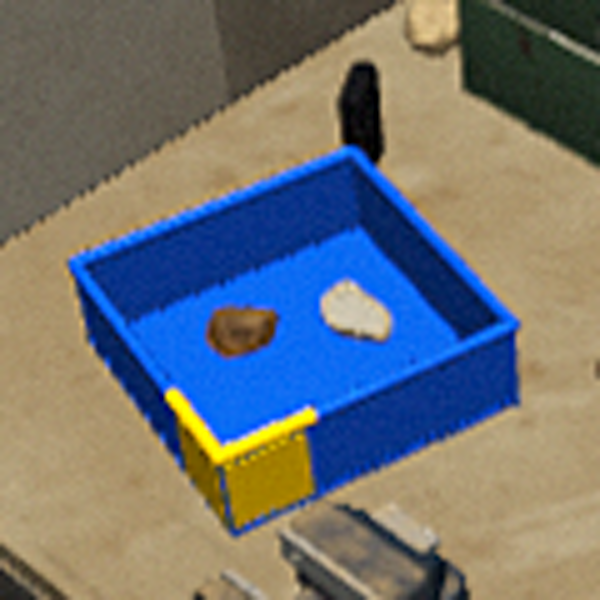

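```bash
python3 - <<'E'
from h import *
im=cv2.imread('pics/top0.png');hsv=cv2.cvtColor(im,cv2.COLOR_BGR2HSV)
u=np.array([[209.4,194.4],[254.6,274.6],[189.2,257],[272,210]])-0.0
P=plane('top',u,.055); print(P, P.mean(0), [np.linalg.norm(P[0]-P[1]),np.linalg.norm(P[2]-P[3])])
c=P.mean(0); d=P[0]-P[1]; print('yaw',np.degrees(np.arctan2(d[1],d[0])), np.degrees(np.arctan2(*(P[2]-P[3])[[1,0]])))
# fin top ends
print('fin outer top',plane('top',[[180+97/5,165+72/5]],.09))
print('scene corner yellow bottom',plane('scene',[[210+237/5,145+533/5]],0))
print('fin tri',tri('top',[[180+97/5,165+72/5]],'scene',[[210+362/5,145+64/5]]))
# rocks out
bl=cv2.GaussianBlur(im,(0,0),0.8).astype(float)
for nm,(x0,y0,x1,y1),z in [('brown',(368,252,398,282),.010),('white',(340,210,366,242),.012)]:
    g=bl[y0:y1,x0:x1]; bg=np.median(np.r_[g[0],g[-1],g[:,0],g[:,-1]],axis=0)
    m=(np.linalg.norm(g-bg,axis=2)>22).astype(np.uint8)
    cc=max(cv2.findContours(m,0,2)[0],key=cv2.contourArea); cc=cc+[x0,y0]
    Q=plane('top',cc.reshape(-1,2),z); rect=cv2.minAreaRect((Q[:,:2]*1000).astype(np.float32))
    print(nm,cv2.contourArea(cc),cv2.minAreaRect(cc)[0],rect)
cab=plane('top',[[188,152],[313,152],[253,155]],.0);print('cab',cab)
print('vice',plane('top',[[302,262]],.1), 'vice wide', plane('top',[[281,290],[321,290]],.1))
E
```

```text
[[ 0.6286936   0.08362036  0.055     ]
 [ 0.43028725 -0.03613709  0.055     ]
 [ 0.47058272  0.12713479  0.055     ]
 [ 0.59217334 -0.07424073  0.055     ]] [0.53043423 0.02509433 0.055     ] [np.float64(0.23174755570610148), np.float64(0.23523685726024662)]
yaw 31.115050235713973 121.12359758355694
fin outer top [[0.65881983 0.1028096  0.09      ]]
scene corner yellow bottom [[ 0.43362335 -0.03140114  0.        ]]
fin tri (array([0.65781736, 0.10384488, 0.08931745]), np.float64(0.0029061878689313745))
brown 146.0 (382.5, 265.5) ((462.68218994140625, -354.4869384765625), (38.05158996582031, 32.86288833618164), 0.5671045184135437)
white 152.0 (352.95001220703125, 226.14999389648438) ((561.7171630859375, -278.2662658691406), (39.31673812866211, 46.94499206542969), 58.770591735839844)
cab [[ 0.75066107  0.15496275  0.        ]
 [ 0.75657663 -0.17174989  0.        ]
 [ 0.74578558 -0.01531045  0.        ]]
vice [[ 0.45999724 -0.15393915  0.1       ]] vice wide [[ 0.39215872 -0.10553497  0.1       ]
 [ 0.39411824 -0.20075557  0.1       ]]
```

```bash
cat >> h.py <<'E'
def plan(ways,yaw,rate=10.0,step=58,pitch=None):
    """how far: list of way points (world), final yaw, tool down; prints per-row tool shift & z turn"""
    s=r.get_state(); p=np.array(s['position'])*1000; y=s['orientation'][2]
    dy=(yaw-y+180)%360-180
    L=[p]+[np.array(w)*1000. for w in ways]; pts=[]
    for a,b in zip(L,L[1:]):
        n=max(1,int(np.ceil(np.linalg.norm(b-a)/step))); pts+=[a+(b-a)*i/n for i in range(1,n+1)]
    n=max(len(pts),int(np.ceil(abs(dy)/rate))); pts+= [pts[-1]]*(n-len(pts))
    q=p
    for i,t in enumerate(pts):
        Rm=R.from_euler('xyz',[180,0,y],degrees=True).as_matrix(); turn=-dy/n
        print(i%10,np.round(Rm.T@(t-q)).astype(int),round(turn,1)); q=t; y+=dy/n
def st():
    s=r.get_state(); print(round(s['clock'],2),np.round(s['position']*1000,1),np.round(s['orientation'],1),np.round(s['ft_force'],1),round(s['finger_gap']*1000,1),np.round(s['joint_positions'])); return s
E
python3 - <<'E'
from h import *
plan([(0.48,0.17,0.24),(.463,-.354,.16)],0,step=60)
E
```

```text
0 [-47 -36   0] 9.3
1 [-53 -28   0] 9.3
2 [-56 -19   0] 9.3
3 [-59  -9   0] 9.3
4 [-59   0   0] 9.3
5 [-59  10   0] 9.3
6 [-56  19   0] 9.3
7 [-52  28   0] 9.3
8 [-58   5   9] 9.3
9 [-57  14   9] 9.3
0 [-54  23   9] 9.3
1 [-49  31   9] 9.3
2 [-43  39   9] 9.3
3 [-37  45   9] 9.3
4 [-29  51   9] 9.3
5 [-20  55   9] 9.3
6 [-11  57   9] 9.3
```

```bash
python3 -m handwheel '[[[-47,-36,0],[0,0,9.3],100],[[-53,-28,0],[0,0,9.3],100],[[-56,-19,0],[0,0,9.3],100],[[-59,-9,0],[0,0,9.3],100],[[-59,0,0],[0,0,9.3],100],[[-59,10,0],[0,0,9.3],100],[[-56,19,0],[0,0,9.3],100],[[-52,28,0],[0,0,9.3],100],[[-58,5,5],[0,0,9.3],100],[[-57,14,5],[0,0,9.3],100]]'
python3 - <<'E'
from h import *
st()
plan([(.463,-.354,.16)],0,step=60)
E
```

```text
clock: 1.4
position: [0.4699, 0.0371, 0.2268]
orientation: [180.0, 0.0, 62.2]
ft_force: [0.6, -0.0, -0.2]
finger_gap: 0.0854
1.4 [469.9  37.1 226.8] [180.    0.   62.2] [ 0.6 -0.  -0.2] 85.4 [-38.   9.  32. 115.  -6.  58. -32.]
0 [-50  25  10] 8.9
1 [-45  33  10] 8.9
2 [-40  39  10] 8.9
3 [-33  45  10] 8.9
4 [-26  49  10] 8.9
5 [-18  53  10] 8.9
6 [-10  55  10] 8.9
```

```bash
python3 -m handwheel '[[[-50,25,10],[0,0,8.9],100],[[-45,33,10],[0,0,8.9],100],[[-40,39,10],[0,0,8.9],100],[[-33,45,10],[0,0,8.9],100],[[-26,49,10],[0,0,8.9],100],[[-18,53,10],[0,0,8.9],100],[[-10,55,10],[0,0,8.9],100],[[0,0,0],[0,0,0],100],[[0,0,0],[0,0,0],100],[[0,0,0],[0,0,0],100]]'
python3 - <<'E'
from h import *
s=st();snap('wrist','w1.png')
np.save('s1.npy',s,allow_pickle=True)
print(proj('wrist',[[.463,-.354,.01],[.562,-.278,.012]],s))
E
```

```text
clock: 2.65
position: [0.4536, -0.3678, 0.1538]
orientation: [-180.0, -0.1, -2.3]
ft_force: [-0.6, 0.3, 0.1]
finger_gap: 0.0859
2.65 [ 453.6 -367.8  153.8] [-1.8e+02 -1.0e-01 -2.3e+00] [-0.6  0.3  0.1] 85.9 [  0.  31.  48. 105. -27.  56. -33.]
[[296.78315477 210.26886401]
 [167.85286378  62.82969392]]
```

View pics/w1.png

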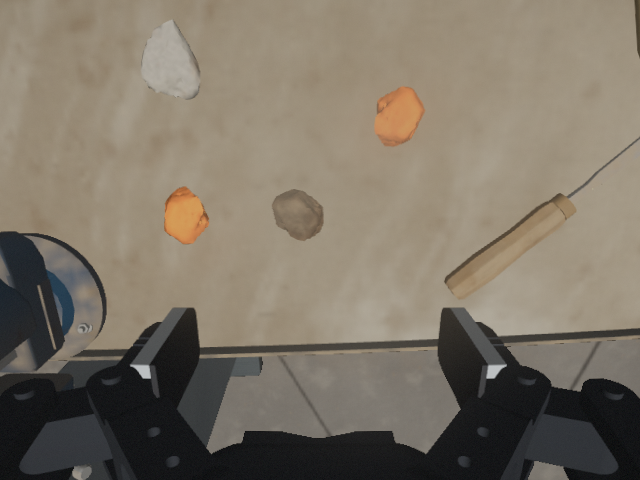

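```bash
python3 - <<'E'
from h import *
s=np.load('s1.npy',allow_pickle=True).item()
im=cv2.imread('pics/full_w1.png'); bl=cv2.GaussianBlur(im,(0,0),1).astype(float)
cv2.imwrite('pics/w1c.png',cv2.resize(im[10:260,120:440],None,fx=2.4,fy=2.4))
for nm,(x0,y0,x1,y1),z in [('brown',(262,180,335,250),.010),('white',(130,10,215,110),.012)]:
    g=bl[y0:y1,x0:x1]; bg=np.median(np.r_[g[0],g[-1],g[:,0],g[:,-1]],axis=0)
    m=(np.linalg.norm(g-bg,axis=2)>32).astype(np.uint8)
    cc=max(cv2.findContours(m,0,2)[0],key=cv2.contourArea)+[x0,y0]
    Q=plane('wrist',cc.reshape(-1,2),z,s); H=(Q[:,:2]*1000).astype(np.float32); rect=cv2.minAreaRect(H)
    M=cv2.moments(H.reshape(-1,1,2)); print(nm,rect,'centroid',M['m10']/M['m00'],M['m01']/M['m00'])
    h=cv2.convexHull(H).reshape(-1,2)
    for a in range(0,180,15):
        d=np.array([np.cos(np.radians(a)),np.sin(np.radians(a))]); q=h@d; print(a,round(np.ptp(q),1),round((q.max()+q.min())/2,1),end='; ')
    print()
E
```

```text
brown ((460.47662353515625, -354.4485168457031), (38.600425720214844, 31.05162811279297), 47.94117736816406) centroid 460.04107374156143 -354.73349169944316
0 36.5 459.7; 15 37.1 352.3; 30 37.6 221.1; 45 38.5 75.0; 60 38.1 -76.7; 75 37.3 -223.1; 90 34.9 -354.5; 105 34.1 -462.0; 120 33.6 -537.3; 135 31.3 -576.1; 150 32.7 -575.6; 165 34.8 -535.8; 
white ((561.3247680664062, -275.5069885253906), (42.93971633911133, 32.260555267333984), 20.81437110900879) centroid 561.848827016556 -277.8160504207895
0 44.3 564.3; 15 43.6 471.9; 30 41.9 346.8; 45 40.2 198.9; 60 37.9 37.9; 75 35.1 -124.6; 90 33.6 -277.2; 105 32.3 -411.5; 120 35.2 -520.8; 135 38.5 -595.4; 150 41.9 -628.3; 165 43.2 -618.0;
```

View pics/w1c.png

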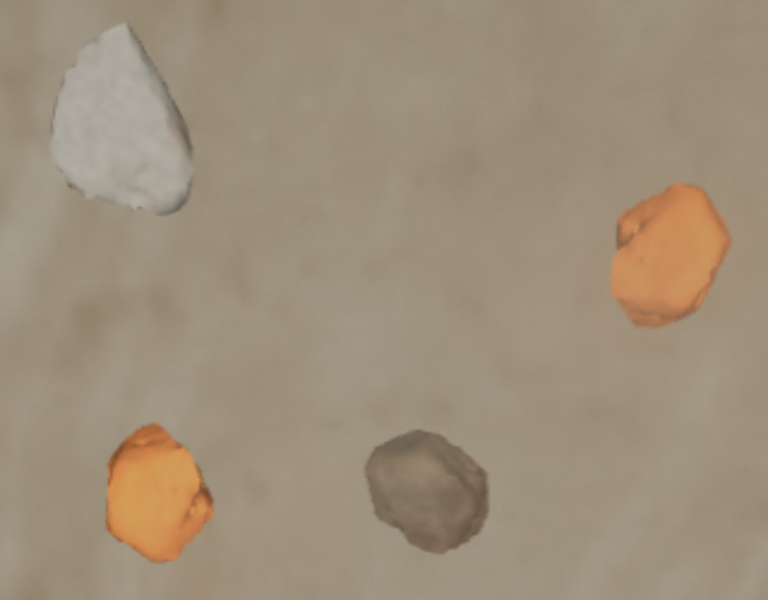

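```bash
python3 -m handwheel '[[[7,-13,20],[0,0,-9.5],100],[[0,0,20],[0,0,-9.5],100],[[0,0,20],[0,0,-9.5],100],[[0,0,20],[0,0,-9.5],80],[[0,0,20],[0,0,-9.5],80],[[0,0,10],[0,0,0],80],[[0,0,0],[0,0,0],80],[[0,0,0],[0,0,0],80],[[0,0,0],[0,0,0],80],[[0,0,0],[0,0,0],80]]' 40
python3 - <<'E'
from h import *
st()
plan([(.4603,-.3546,.008)],45,step=16)
E
```

```text
clock: 3.95
position: [0.4697, -0.3454, 0.0461]
orientation: [179.6, -0.5, 47.3]
ft_force: [-0.2, -0.3, 0.7]
finger_gap: 0.0683
3.95 [ 469.7 -345.4   46.1] [179.6  -0.5  47.3] [-0.2 -0.3  0.7] 68.3 [ 11.  35.  28. 109. -25.  42.  11.]
0 [-4  0 13] 0.8
1 [-4  0 13] 0.8
2 [-4  0 13] 0.8
```

```bash
python3 -m handwheel '[[[-13,0,8],[0,0,2],80],[[0,0,8],[0,0,0],80],[[0,0,8],[0,0,0],80],[[0,0,6],[0,0,0],80],[[0,0,3],[0,0,0],80],[[0,0,0],[0,0,0],80],[[0,0,0],[0,0,0],80],[[0,0,0],[0,0,0],80],[[0,0,0],[0,0,0],80],[[0,0,0],[0,0,0],80]]'
python3 - <<'E'
from h import *
st()
plan([(.4603,-.3546,.008)],45,step=16)
snap('wrist','w2.png')
E
```

```text
clock: 5.2
position: [0.4607, -0.3559, 0.0109]
orientation: [179.6, -0.5, 45.1]
ft_force: [-0.4, -1.1, -0.1]
finger_gap: 0.0686
5.2 [ 460.7 -355.9   10.9] [179.6  -0.5  45.1] [-0.4 -1.1 -0.1] 68.6 [ 14.  38.  27. 110. -28.  38.  13.]
0 [ 1 -1  3] 0.1
```

View pics/w2.png

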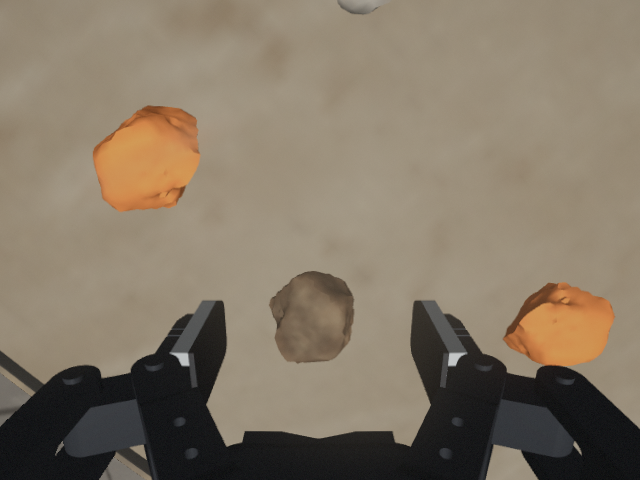

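```bash
python3 - <<'E'
from h import *
s=r.get_state(); print(proj('wrist',[[s['position'][0],s['position'][1],z] for z in (0.,.01,.02)],s))
print(plane('wrist',[[312,317]],.012,s))
E
python3 -m handwheel '[[[-3,-1,3],[0,0,0],80],[[0,0,0],[0,0,0],60],[[0,0,0],[0,0,0],0],[[0,0,0],[0,0,0],0],[[0,0,0],[0,0,0],0],[[0,0,0],[0,0,0],0],[[0,0,-10],[0,0,0],0],[[0,0,-20],[0,0,0],0],[[0,0,-25],[0,0,0],0],[[0,0,-25],[0,0,0],0]]' 40
python3 - <<'E'
from h import *
st()
snap('wrist','w3.png')
E
```

```text
[[317.98595324 309.10161051]
 [318.16329807 321.30823369]
 [318.36460206 335.15259189]]
[[ 0.46111779 -0.35233122  0.012     ]]
clock: 6.5
position: [0.4554, -0.3569, 0.0918]
orientation: [179.8, -0.5, 45.0]
ft_force: [0.3, 0.2, -0.3]
finger_gap: 0.0285
6.5 [ 455.4 -356.9   91.8] [179.8  -0.5  45. ] [ 0.3  0.2 -0.3] 28.5 [ 10.  31.  32. 108. -23.  47.   9.]
```

View pics/w3.png

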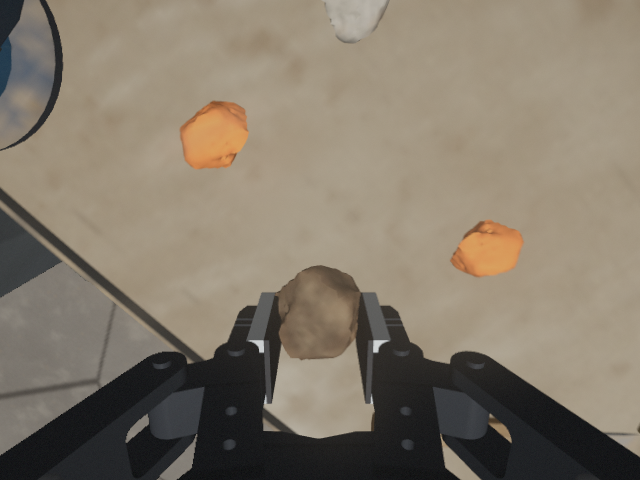

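```bash
python3 - <<'E'
from h import *
c=np.array([.5304,.0251]);a=np.radians(31.1);ux=np.array([np.cos(a),np.sin(a)]);uy=np.array([-np.sin(a),np.cos(a)])
for n,u,z in [('brown_in',(218.2,238.4),.014),('white_in',(233,220.4),.016)]:
    q=plane('top',[u],z)[0,:2]-c; print(n,np.round(1000*np.array([q@ux,q@uy])))
for t in [(-55,0),(-50,10),(-20,-50),(-10,-45)]: print(t,c+(t[0]*ux+t[1]*uy)/1000)
plan([(.47,-.25,.17),(.4833,-.0033,.17)],31,step=60)
E
```

```text
brown_in [14. 37.]
white_in [ 35. -18.]
(-55, 0) [ 0.48330531 -0.00330933]
(-50, 10) [0.48242131 0.007836  ]
(-20, -50) [ 0.53910132 -0.02804402]
(-10, -45) [ 0.54508133 -0.01859735]
0 [ 29 -22 -25] 1.7
1 [ 28 -23 -25] 1.7
2 [ 27 -24 -25] 1.7
3 [ 34 -36   0] 1.7
4 [ 32 -37   0] 1.7
5 [ 31 -38   0] 1.7
6 [ 30 -39   0] 1.7
7 [ 29 -40   0] 1.7
```

```bash
python3 -m handwheel '[[[29,-22,-25],[0,0,1.7],0],[[28,-23,-25],[0,0,1.7],0],[[27,-24,-25],[0,0,1.7],0],[[34,-36,0],[0,0,1.7],0],[[32,-37,0],[0,0,1.7],0],[[31,-38,0],[0,0,1.7],0],[[30,-39,0],[0,0,1.7],0],[[25,-35,0],[0,0,1.7],0],[[0,0,0],[0,0,0],0],[[0,0,0],[0,0,0],0]]'
python3 - <<'E'
from h import *
st()
plan([(.490,.005,.1)],31,step=30)
snap('wrist','w4.png')
E
```

```text
clock: 7.8
position: [0.4863, -0.0039, 0.1861]
orientation: [179.2, -1.6, 30.7]
ft_force: [0.1, -0.1, 0.3]
finger_gap: 0.0289
7.8 [486.3  -3.9 186.1] [179.2  -1.6  30.7] [ 0.1 -0.1  0.3] 28.9 [-37.  14.  37. 117. -11.  51. -53.]
0 [ 3 -2 29] -0.1
1 [ 3 -2 29] -0.1
2 [ 3 -2 29] -0.1
```

View pics/w4.png

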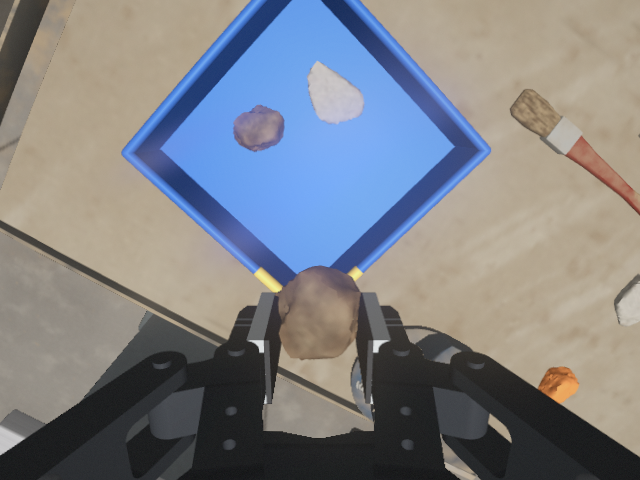

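```bash
python3 -m handwheel '[[[8,-6,25],[0,0,0],0],[[0,0,25],[0,0,0],0],[[0,0,25],[0,0,0],0],[[0,0,25],[0,0,0],0],[[0,0,20],[0,0,0],0],[[0,0,13],[0,0,0],0],[[0,0,7],[0,0,0],0],[[0,0,0],[0,0,0],0],[[0,0,0],[0,0,0],0],[[0,0,0],[0,0,0],0]]'
python3 - <<'E'
from h import *
s=st()
plan([(.490,.005,.017)],31,step=30)
print(R.from_matrix(Tool(s)[:3,:3].T@R.from_euler('xyz',[180,0,31],degrees=True).as_matrix()).as_rotvec(degrees=True))
snap('wrist','w5.png')
E
```

```text
clock: 9.1
position: [0.498, -0.0051, 0.0464]
orientation: [179.0, -1.9, 29.7]
ft_force: [0.2, -0.1, -0.1]
finger_gap: 0.0285
9.1 [498.   -5.1  46.4] [179.   -1.9  29.7] [ 0.2 -0.1 -0.1] 28.5 [-28.  28.  29. 122. -24.  33. -42.]
0 [-1 -6 15] -0.6
1 [-1 -6 15] -0.6
[ 1.0443367  -1.92788068 -1.29432569]
```

View pics/w5.png

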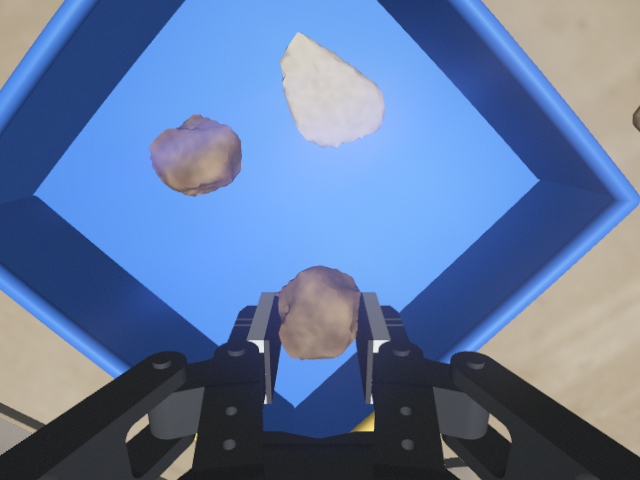

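```bash
python3 -m handwheel '[[[-2,-12,10],[1,-1.9,-1.3],0],[[0,0,10],[0,0,0],0],[[0,0,6],[0,0,0],0],[[0,0,2],[0,0,0],0],[[0,0,0],[0,0,0],0],[[0,0,0],[0,0,0],52],[[0,0,0],[0,0,0],52],[[0,0,0],[0,0,0],52],[[0,0,-12],[0,0,0],52],[[0,0,-30],[0,0,0],55]]'
python3 - <<'E'
from h import *
s=st()
snap('wrist','w6.png')
plan([(.52,-.15,.2),(.5615,-.2765,.13)],15,step=60)
E
```

```text
clock: 10.4
position: [0.4894, 0.0051, 0.0588]
orientation: [-179.9, 0.2, 31.1]
ft_force: [0.5, 1.0, -0.0]
finger_gap: 0.0467
10.4 [489.4   5.1  58.8] [-179.9    0.2   31.1] [ 0.5  1.  -0. ] 46.7 [-30.  27.  30. 121. -22.  37. -44.]
0 [-14  37 -34] 2.3
1 [-12  37 -34] 2.3
2 [-11  38 -34] 2.3
3 [ -9  38 -34] 2.3
4 [-3 44 23] 2.3
5 [-1 44 23] 2.3
6 [ 1 44 23] 2.3
```

View pics/w6.png

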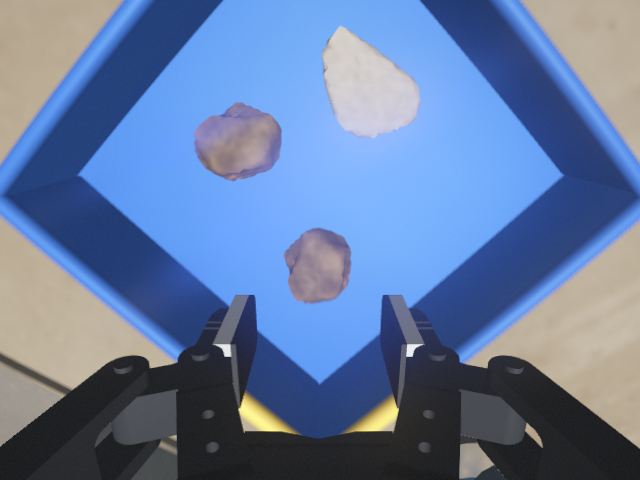

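```bash
python3 -m handwheel '[[[0,0,-45],[0,0,0],80],[[0,0,-45],[0,0,0],80],[[-14,38,-30],[0,0,2],80],[[-12,45,0],[0,0,2],80],[[-11,50,0],[0,0,2],80],[[-9,50,0],[0,0,2],80],[[-5,48,10],[0,0,2],80],[[-3,44,23],[0,0,2],80],[[0,20,20],[0,0,0],80],[[0,0,0],[0,0,0],80]]'
python3 - <<'E'
from h import *
s=st()
snap('wrist','w7.png'); np.save('s7.npy',s,allow_pickle=True)
plan([(.5615,-.2763,.13)],18,step=60)
E
```

```text
clock: 11.7
position: [0.5748, -0.2938, 0.1422]
orientation: [179.8, -0.7, 18.9]
ft_force: [-0.2, 0.0, 0.5]
finger_gap: 0.0683
11.7 [ 574.8 -293.8  142.2] [179.8  -0.7  18.9] [-0.2  0.   0.5] 68.3 [ -3.  35.  38.  97. -26.  57. -27.]
0 [ -7 -20  13] 1.0
```

View pics/w7.png

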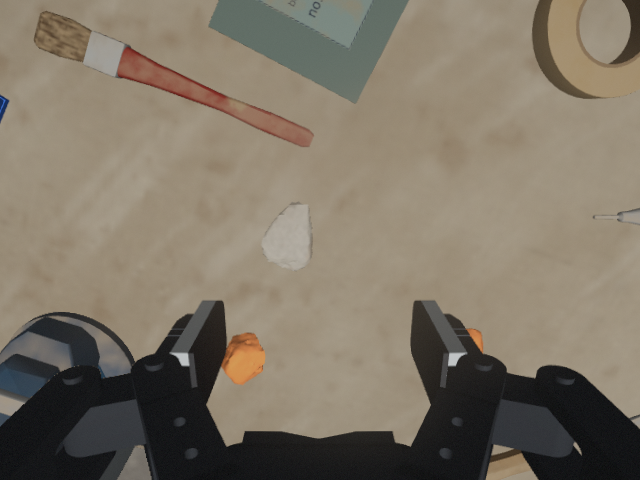

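```bash
python3 - <<'E'
from h import *
s=np.load('s7.npy',allow_pickle=True).item()
im=cv2.imread('pics/full_w7.png'); cv2.imwrite('pics/w7c.png',cv2.resize(im[190:285,240:340],None,fx=5,fy=5)); bl=cv2.GaussianBlur(im,(0,0),1).astype(float)
x0,y0,x1,y1=250,190,330,285
g=bl[y0:y1,x0:x1]; bg=np.median(np.r_[g[0],g[-1],g[:,0],g[:,-1]],axis=0)
m=(np.linalg.norm(g-bg,axis=2)>32).astype(np.uint8)
cc=max(cv2.findContours(m,0,2)[0],key=cv2.contourArea)+[x0,y0]
Q=plane('wrist',cc.reshape(-1,2),.012,s); H=(Q[:,:2]*1000).astype(np.float32); print(cv2.minAreaRect(H))
M=cv2.moments(H.reshape(-1,1,2)); print(M['m10']/M['m00'],M['m01']/M['m00'])
h=cv2.approxPolyDP(cv2.convexHull(H),2.5,True).reshape(-1,2); print(h)
E
```

```text
((562.6082763671875, -275.4985656738281), (43.41110610961914, 30.44182586669922), 21.78927993774414)
562.0553445010848 -278.0579313893713
[[ 588.1237  -281.02954]
 [ 576.0259  -268.4183 ]
 [ 556.42426 -261.97116]
 [ 546.49274 -267.80115]
 [ 542.93463 -279.57486]
 [ 544.65015 -289.0507 ]
 [ 552.3343  -293.67764]]
```

View pics/w7c.png

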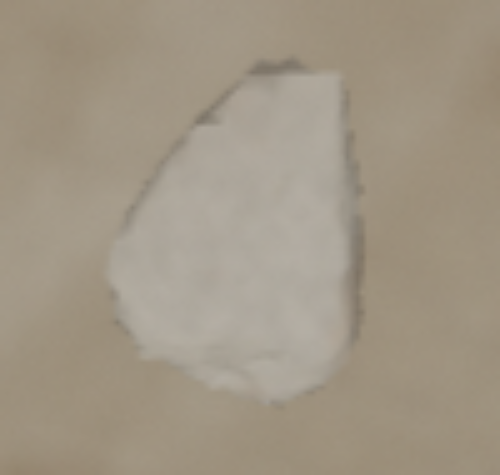

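```bash
python3 - <<'E'
from h import *
plan([(.5605,-.2765,.04)],19.4,step=600)
E
python3 -m handwheel '[[[-8,-21,20],[0,0,0],80],[[0,0,20],[0,0,0],80],[[0,0,20],[0,0,0],80],[[0,0,20],[0,0,0],80],[[0,0,12],[0,0,0],80],[[0,0,0],[0,0,0],80],[[0,0,0],[0,0,0],80],[[0,0,0],[0,0,0],80],[[0,0,0],[0,0,0],80],[[0,0,0],[0,0,0],80]]'
python3 - <<'E'
from h import *
s=st()
plan([(.5605,-.2765,.010)],19.4,step=60)
print(R.from_matrix(Tool(s)[:3,:3].T@R.from_euler('xyz',[180,0,19.4],degrees=True).as_matrix()).as_rotvec(degrees=True))
E
```

```text
0 [ -8 -21 103] -0.4
clock: 13.0
position: [0.5662, -0.2746, 0.0521]
orientation: [179.5, -1.2, 19.2]
ft_force: [0.6, 0.1, 0.3]
finger_gap: 0.0683
13.0 [ 566.2 -274.6   52.1] [179.5  -1.2  19.2] [0.6 0.1 0.3] 68.3 [ -2.  39.  34. 103. -30.  46. -23.]
0 [-6  0 42] -0.2
[ 0.4698886  -1.18245536 -0.23562148]
```

```bash
python3 -m handwheel '[[[-7,0,15],[0.5,-1.2,0],80],[[0,0,13],[0,0,0],80],[[0,0,10],[0,0,0],80],[[0,0,5],[0,0,0],80],[[0,0,2],[0,0,0],80],[[0,0,0],[0,0,0],80],[[0,0,0],[0,0,0],80],[[0,0,0],[0,0,0],80],[[0,0,0],[0,0,0],80],[[0,0,0],[0,0,0],80]]'
python3 - <<'E'
from h import *
s=st()
plan([(.5605,-.2765,.008)],19.4,step=60)
snap('wrist','w8.png')
E
```

```text
clock: 14.25
position: [0.5596, -0.277, 0.004]
orientation: [-179.9, 0.1, 19.2]
ft_force: [0.6, 0.6, -0.2]
finger_gap: 0.0684
14.25 [ 559.6 -277.     4. ] [-1.799e+02  1.000e-01  1.920e+01] [ 0.6  0.6 -0.2] 68.4 [ -0.  43.  32. 103. -32.  43. -22.]
0 [ 1  0 -4] -0.2
```

View pics/w8.png

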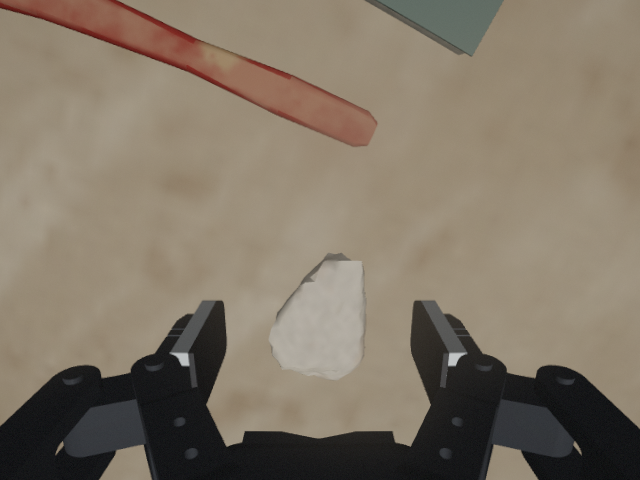

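White lump at (318,325), centred between the pads; TCP a bit low (tips swing ~5 mm forward when closing), so I raise 5 mm before closing.

```bash
python3 -m handwheel '[[[0,0,-4],[0,0,0],80],[[0,0,0],[0,0,0],60],[[0,0,0],[0,0,0],0],[[0,0,0],[0,0,0],0],[[0,0,0],[0,0,0],0],[[0,0,0],[0,0,0],0],[[0,0,-10],[0,0,0],0],[[0,0,-20],[0,0,0],0],[[0,0,-35],[0,0,0],0],[[0,0,-40],[0,0,0],0]]' 40
python3 - <<'E'
from h import *
st()
snap('wrist','w9.png')
c=np.array([.5304,.0251]);a=np.radians(31.1);ux=np.array([np.cos(a),np.sin(a)]);uy=np.array([-np.sin(a),np.cos(a)])
g=c+(-20*ux-48*uy)/1000; print(g)
plan([(*g,.185)],10,step=60)
E
```

```text
clock: 15.55
position: [0.5582, -0.2765, 0.1164]
orientation: [-179.8, 0.3, 19.1]
ft_force: [1.4, -0.9, 0.5]
finger_gap: 0.0312
15.55 [ 558.2 -276.5  116.4] [-179.8    0.3   19.1] [ 1.4 -0.9  0.5] 31.2 [ -4.  35.  38. 100. -26.  54. -27.]
[ 0.53806826 -0.02633149]
0 [ 12 -49 -13] 1.8
1 [ 11 -49 -13] 1.8
2 [  9 -50 -13] 1.8
3 [  8 -50 -13] 1.8
4 [  6 -50 -13] 1.8
```

View pics/w9.png

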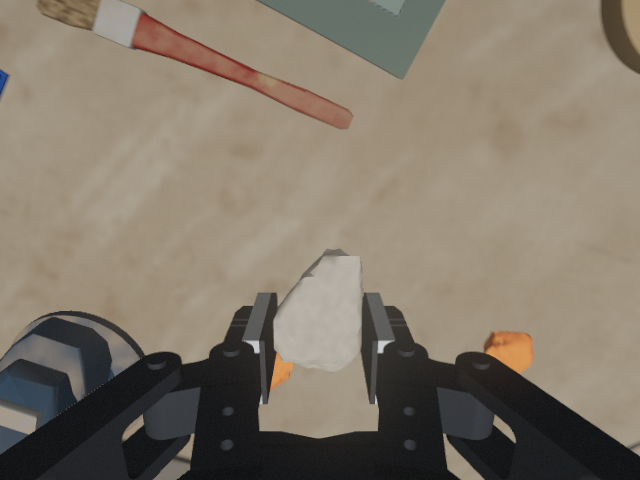

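```bash
python3 - <<'E'
from h import *
plan([(.5415,-.0126,.18)],31,step=60)
E
```

```text
0 [ 14 -51 -12] -2.4
1 [ 16 -51 -12] -2.4
2 [ 18 -50 -12] -2.4
3 [ 20 -49 -12] -2.4
4 [ 22 -48 -12] -2.4
```

```bash
python3 -m handwheel '[[[0,-20,-20],[0,0,0],0],[[10,-45,-20],[0,0,-2.4],0],[[16,-50,-12],[0,0,-2.4],0],[[18,-50,-5],[0,0,-2.4],0],[[20,-45,0],[0,0,-2.4],0],[[22,-35,0],[0,0,-2.4],0],[[0,0,0],[0,0,0],0],[[0,0,0],[0,0,0],0],[[0,0,0],[0,0,0],0],[[0,0,0],[0,0,0],0]]'
python3 - <<'E'
from h import *
s=st()
snap('wrist','w10.png')
plan([(.5415,-.0126,.04)],31,step=600)
print(R.from_matrix(Tool(s)[:3,:3].T@R.from_euler('xyz',[180,0,31],degrees=True).as_matrix()).as_rotvec(degrees=True))
E
```

```text
clock: 16.85
position: [0.5428, -0.015, 0.1923]
orientation: [179.5, -0.8, 31.1]
ft_force: [-0.1, 0.7, -0.2]
finger_gap: 0.0314
16.85 [542.8 -15.  192.3] [179.5  -0.8  31.1] [-0.1  0.7 -0.2] 31.4 [-34.  21.  39. 109. -16.  55. -47.]
0 [  0  -3 152] 0.0
[ 0.48701207 -0.771638    0.05391343]
```

View pics/w10.png

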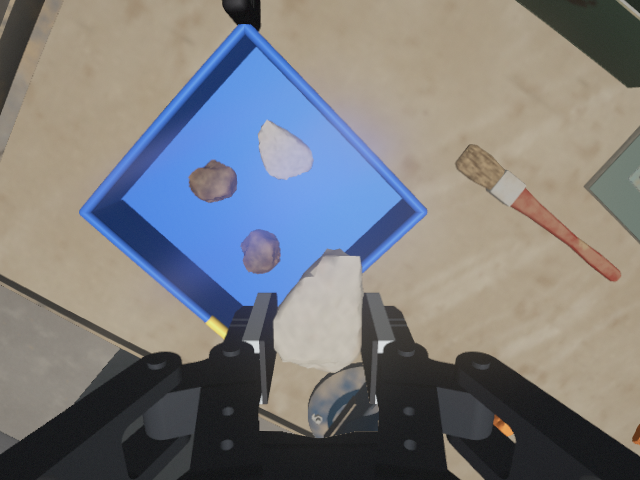

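```bash
python3 -m handwheel '[[[-2,-3,25],[0.5,-0.8,0],0],[[-1,-1,25],[0,-0.2,0],0],[[-1,-1,25],[0,-0.2,0],0],[[-1,-1,25],[0,-0.2,0],0],[[0,0,20],[0,0,0],0],[[0,0,12],[0,0,0],0],[[0,0,5],[0,0,0],0],[[0,0,0],[0,0,0],0],[[0,0,0],[0,0,0],0],[[0,0,0],[0,0,0],0]]'
python3 - <<'E'
from h import *
s=st()
plan([(.5415,-.0126,.015)],31,step=600)
print(R.from_matrix(Tool(s)[:3,:3].T@R.from_euler('xyz',[180,0,31],degrees=True).as_matrix()).as_rotvec(degrees=True))
snap('wrist','w11.png')
E
```

```text
clock: 18.15
position: [0.5372, -0.0181, 0.053]
orientation: [179.9, 0.5, 30.6]
ft_force: [-0.5, -0.3, -0.4]
finger_gap: 0.0308
18.15 [537.2 -18.1  53. ] [179.9   0.5  30.6] [-0.5 -0.3 -0.4] 30.8 [-28.  32.  32. 115. -25.  41. -39.]
0 [ 6 -3 38] -0.4
[ 0.13887922  0.50076054 -0.44031706]
```

View pics/w11.png

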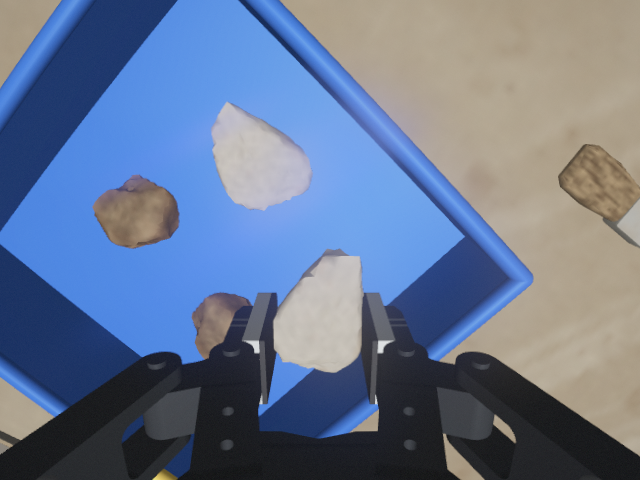

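```bash
python3 -m handwheel '[[[9,-3,10],[0,0.5,-0.4],0],[[0,0,10],[0,0,0],0],[[0,0,10],[0,0,0],0],[[0,0,6],[0,0,0],0],[[0,0,0],[0,0,0],0],[[0,0,0],[0,0,0],52],[[0,0,0],[0,0,0],52],[[0,0,0],[0,0,0],52],[[0,0,-12],[0,0,0],52],[[0,0,-35],[0,0,0],52]]'
python3 - <<'E'
from h import *
s=st()
snap('wrist','w12.png')
E
```

```text
clock: 19.45
position: [0.5426, -0.0103, 0.0617]
orientation: [179.9, 0.1, 31.0]
ft_force: [0.3, 0.1, 0.8]
finger_gap: 0.0444
19.45 [542.6 -10.3  61.7] [1.799e+02 1.000e-01 3.100e+01] [0.3 0.1 0.8] 44.4 [-28.  32.  32. 114. -25.  42. -40.]
```

View pics/w12.png

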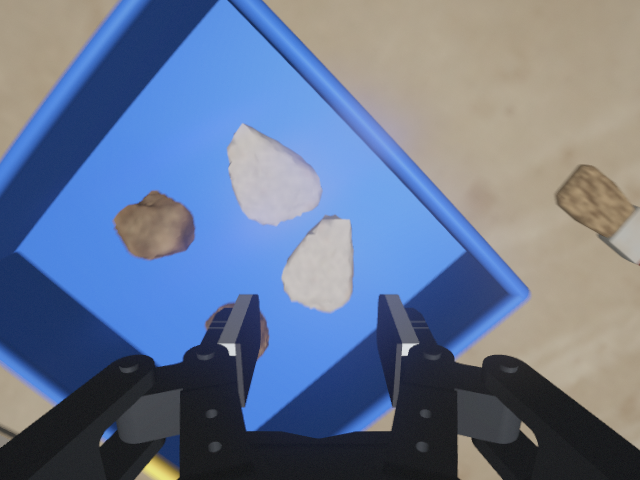

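```bash
python3 -m handwheel '[[[0,0,-50],[0,0,0],60],[[0,0,-50],[0,0,0],60],[[45,-12,-10],[0,0,0],60],[[45,-15,0],[0,0,0],60],[[35,-12,0],[0,0,0],60],[[10,0,0],[0,0,0],60],[[0,0,0],[0,0,0],60],[[0,0,0],[0,0,0],60],[[0,0,0],[0,0,0],60],[[0,0,0],[0,0,0],60]]'
python3 - <<'E'
from h import *
s=st(); np.save('s13.npy',s,allow_pickle=True)
snap('wrist','w13.png'); snap('top','t13.png',(180,165,120,120),5)
plan([(.6468,.0955,.12)],31.1,step=600)
E
```

```text
clock: 20.75
position: [0.6428, 0.0897, 0.19]
orientation: [179.6, -0.7, 30.5]
ft_force: [0.5, -0.4, 0.5]
finger_gap: 0.0515
20.75 [642.8  89.7 190. ] [179.6  -0.7  30.5] [ 0.5 -0.4  0.5] 51.5 [-37.  31.  37.  94. -21.  61. -54.]
0 [ 6 -3 70] -0.6
```

View pics/w13.png

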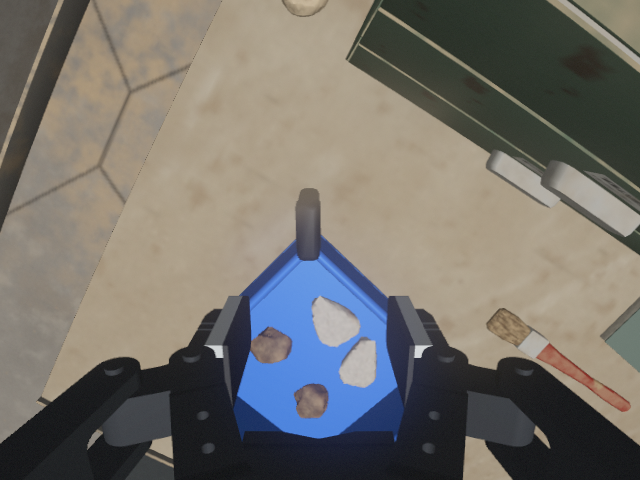

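View pics/t13.png

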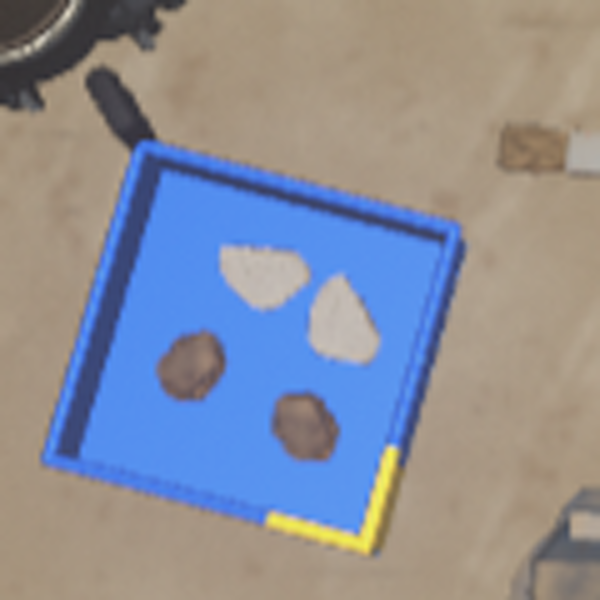

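```bash
python3 - <<'E'
from h import *
s=np.load('s13.npy',allow_pickle=True).item()
im=cv2.imread('pics/full_w13.png'); cv2.imwrite('pics/w13c.png',cv2.resize(im[180:270,260:360],None,fx=6,fy=6))
c=np.array([.5304,.0251]);a=np.radians(31.1);ux=np.array([np.cos(a),np.sin(a)]);uy=np.array([-np.sin(a),np.cos(a)])
for u in [(308,195),(308,215),(308,250)]:
    P=plane('wrist',[u],.088,s)[0]; q=P[:2]-c; print(u,P,1000*q@ux,1000*q@uy)
print(proj('wrist',[[*(c+ux*k),.09] for k in (.116,.136,.152)],s))
E
```

```text
(308, 195) [0.66461755 0.10842522 0.088     ] 157.96632154488807 2.020810600106228
(308, 215) [0.65434019 0.10246458 0.088     ] 146.08728639388602 2.2255060787387744
(308, 250) [0.63567823 0.09164597 0.088     ] 124.51949210158803 2.601413165604157
[[312.5040608  264.42559325]
 [312.01200342 232.42155702]
 [311.60551556 205.75944407]]
```

View pics/w13c.png

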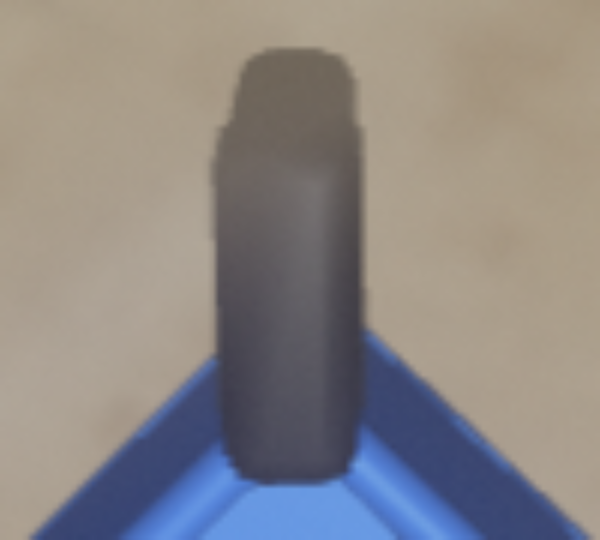

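```bash
python3 -m handwheel '[[[6,-3,20],[0.3,-0.7,-0.6],60],[[0,0,20],[0,0,0],60],[[0,0,20],[0,0,0],60],[[0,0,14],[0,0,0],60],[[0,0,5],[0,0,0],60],[[0,0,0],[0,0,0],60],[[0,0,0],[0,0,0],60],[[0,0,0],[0,0,0],60],[[0,0,0],[0,0,0],60],[[0,0,0],[0,0,0],60]]' 30
python3 - <<'E'
from h import *
s=st()
plan([(.6475,.0965,.063)],31.1,step=600)
print(R.from_matrix(Tool(s)[:3,:3].T@R.from_euler('xyz',[180,0,31.1],degrees=True).as_matrix()).as_rotvec(degrees=True))
snap('wrist','w14.png')
E
```

```text
clock: 22.1
position: [0.647, 0.0958, 0.1052]
orientation: [180.0, 0.1, 31.1]
ft_force: [0.0, 0.6, -0.1]
finger_gap: 0.051
22.1 [647.   95.8 105.2] [1.80e+02 1.00e-01 3.11e+01] [ 0.   0.6 -0.1] 51.0 [-35.  37.  34.  96. -25.  54. -51.]
0 [ 1  0 42] 0.0
[0.03293083 0.06524441 0.04756517]
```

View pics/w14.png

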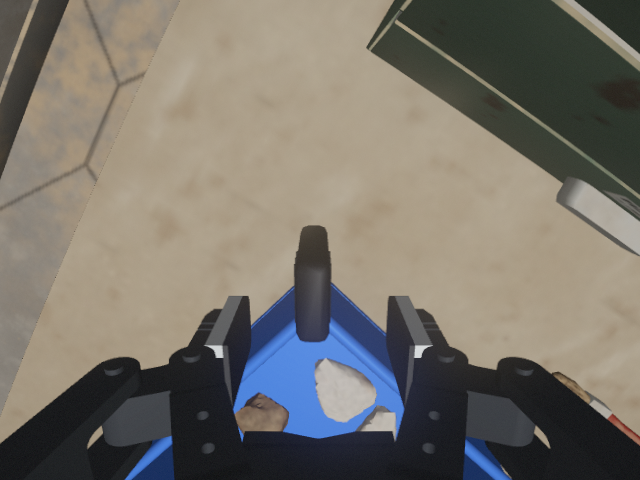

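```bash
python3 -m handwheel '[[[1,-1,14],[0,0,0],60],[[0,0,14],[0,0,0],60],[[0,0,8],[0,0,0],60],[[0,0,4],[0,0,0],60],[[0,0,0],[0,0,0],60],[[0,0,0],[0,0,0],40],[[0,0,0],[0,0,0],0],[[0,0,0],[0,0,0],0],[[0,0,0],[0,0,0],0],[[0,0,0],[0,0,0],0]]' 30
python3 - <<'E'
from h import *
s=st()
snap('wrist','w15.png')
P=np.array([.4302,-.0353]);d=s['position'][:2]-P; z=s['position'][2]*1000+11; rho=np.linalg.norm(d)*1000; r0=np.hypot(rho,z);a0=np.degrees(np.arctan2(z,rho)); print(rho,z,r0,a0,np.degrees(np.arctan2(d[1],d[0])))
for t in range(0,40,3):
    f=lambda t:r0*np.array([np.cos(np.radians(a0+t)),np.sin(np.radians(a0+t))])
    print(t,np.round(f(t+3)-f(t),1),np.round(f(t)-f(0)))
E
```

```text
clock: 23.4
position: [0.6468, 0.0975, 0.0617]
orientation: [-180.0, 0.1, 31.1]
ft_force: [-0.2, 0.2, -2.1]
finger_gap: 0.0135
23.4 [646.8  97.5  61.7] [-1.80e+02  1.00e-01  3.11e+01] [-0.2  0.2 -2.1] 13.5 [-34.  40.  32.  97. -27.  50. -50.]
254.07418614166 72.73626437875171 264.2806391306835 15.975338679618437 31.522741084129606
0 [-4.2 13.2] [0. 0.]
3 [-4.8 13. ] [-4. 13.]
6 [-5.5 12.7] [-9. 26.]
9 [-6.2 12.4] [-15.  39.]
12 [-6.8 12. ] [-21.  51.]
15 [-7.4 11.7] [-27.  63.]
18 [-8.  11.3] [-35.  75.]
21 [-8.6 10.8] [-43.  86.]
24 [-9.2 10.4] [-52.  97.]
27 [-9.7  9.9] [-61. 107.]
30 [-10.2   9.4] [-70. 117.]
33 [-10.7   8.8] [-81. 127.]
36 [-11.1   8.2] [-91. 135.]
39 [-11.5   7.6] [-102.  144.]
```

View pics/w15.png

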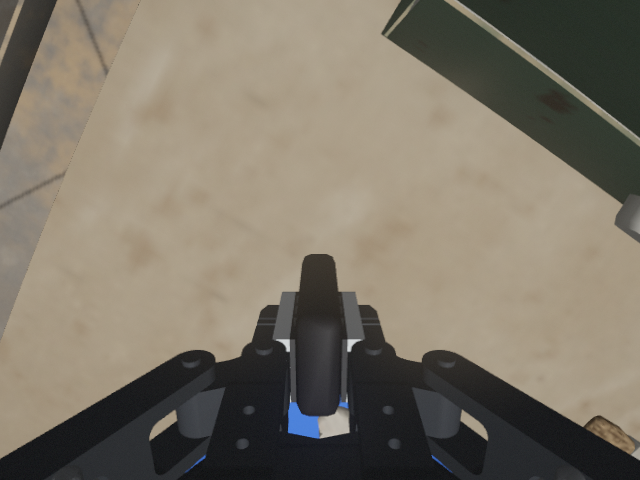

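```bash
python3 -m handwheel '[[[-1,0,-4],[0,0,0],0],[[-3,0,-9],[0,0,0],0],[[-4,0,-11],[0,0,0],0],[[-5,0,-11],[0,0,0],0],[[-5,0,-10],[0,0,0],0],[[-4,0,-8],[0,0,0],0],[[0,0,0],[0,0,0],0],[[0,0,0],[0,0,0],0],[[0,0,0],[0,0,0],0],[[0,0,0],[0,0,0],0]]' 30
cat >> h.py <<'E'
def tilt():
    s=st();P=np.array([.4302,-.0353]);ux=np.array([np.cos(np.radians(31.1)),np.sin(np.radians(31.1))]);d=s['position'][:2]-P
    T=Tool(s); g=s['position']-T[:3,2]*.011; d=g[:2]-P; rho=d@ux*1000; z=g[2]*1000
    print('rho',rho,'lat',1000*(d@[-ux[1],ux[0]]),'z',z,'rad',np.hypot(rho,z),'tilt by arc',np.degrees(np.arctan2(z,rho))-15.98,'tilt by z',np.degrees(np.arcsin(z/264.3))-15.98); return s
E
python3 - <<'E'
from h import *
s=tilt()
snap('scene','sc16.png',(200,115,150,150),4)
E
```

```text
clock: 24.7
position: [0.6262, 0.0853, 0.1183]
orientation: [-180.0, 0.1, 31.1]
ft_force: [-0.2, 0.8, -3.2]
finger_gap: 0.0138
24.7 [626.2  85.3 118.3] [-1.80e+02  1.00e-01  3.11e+01] [-0.2  0.8 -3.2] 13.8 [-36.  35.  34.  99. -23.  54. -51.]
rho 230.1632630761884 lat 1.9647061053981123 z 129.33287906019 rad 264.0115930709795 tilt by arc 13.352415783029812 tilt by z 13.317289732078933
```

View pics/sc16.png

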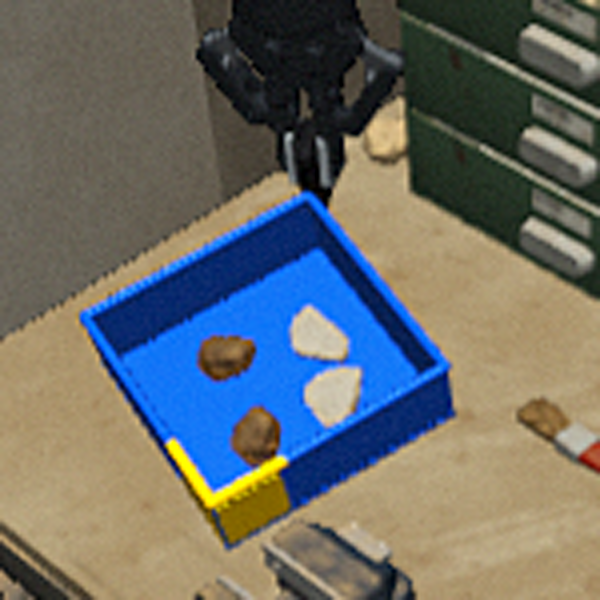

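```bash
python3 -m handwheel '[[[-2,0,-4],[0,0,0],0],[[-4,0,-8],[0,0,0],0],[[-6,0,-10],[0,0,0],0],[[-7,0,-10],[0,0,0],0],[[-7,0,-9],[0,0,0],0],[[-6,0,-7],[0,0,0],0],[[-4,0,-5],[0,0,0],0],[[0,0,0],[0,0,0],0],[[0,0,0],[0,0,0],0],[[0,0,0],[0,0,0],0]]' 30
python3 - <<'E'
from h import *
s=tilt()
snap('scene','sc17.png',(200,115,150,150),4)
E
```

```text
clock: 26.0
position: [0.5929, 0.0648, 0.1752]
orientation: [-180.0, 0.2, 31.1]
ft_force: [1.0, -0.7, -4.1]
finger_gap: 0.0134
26.0 [592.9  64.8 175.2] [-180.     0.2   31.1] [ 1.  -0.7 -4.1] 13.4 [-38.  28.  37. 101. -20.  58. -52.]
rho 190.99966435070502 lat 1.6746234353494382 z 186.17602498066918 rad 266.72529699989974 tilt by arc 28.287293413425697 tilt by z 28.80203963179977
```

View pics/sc17.png

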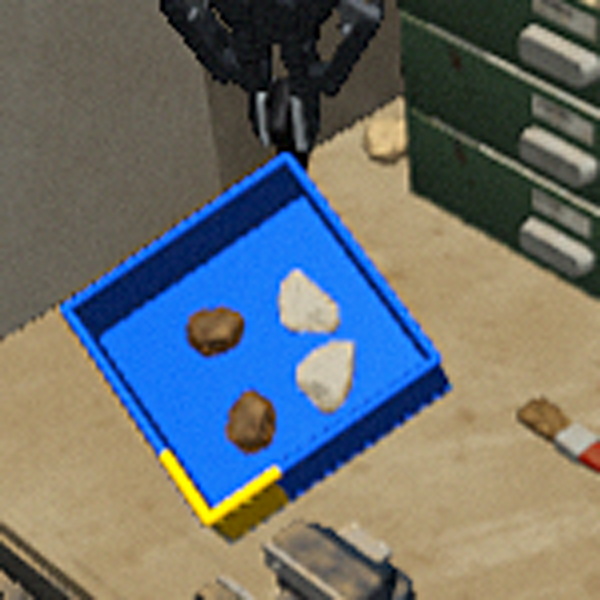

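```bash
python3 - <<'E'
from h import *
ux=np.array([np.cos(np.radians(31.1)),np.sin(np.radians(31.1)),0]);uy=np.array([-ux[1],ux[0],0]);uz=np.array([0,0,1.])
s=r.get_state();g=s['position']+[0,0,.011]
obs=np.array([[215.5,192],[310,203],[271.8,153.8],[252.5,245]])
for t in (0,10,15,20,25,28.5,32):
    a=np.radians(t); X=ux*np.cos(a)+uz*np.sin(a);Z=-ux*np.sin(a)+uz*np.cos(a)
    f=lambda x,y,z:g+((x-136)*X+y*uy+(z-73.5)*Z)/1000
    p=proj('scene',[f(0,117,55),f(0,-117,55),f(117,0,55),f(-117,0,55)]); print(t,np.round(p,0).tolist(),'err',np.abs(p-obs).mean().round(1),'yel bottom',f(-117,0,0).round(3))
snap('top','t17.png',(180,145,120,140),4)
E
```

```text
0 [[206.0, 179.0], [306.0, 192.0], [270.0, 155.0], [237.0, 222.0]] err 9.9 yel bottom [ 0.376 -0.066  0.113]
10 [[209.0, 186.0], [307.0, 199.0], [270.0, 155.0], [242.0, 234.0]] err 5.7 yel bottom [ 0.39  -0.057  0.07 ]
15 [[210.0, 188.0], [307.0, 201.0], [271.0, 155.0], [244.0, 239.0]] err 3.8 yel bottom [ 0.4   -0.052  0.05 ]
20 [[212.0, 190.0], [308.0, 203.0], [271.0, 155.0], [247.0, 242.0]] err 2.3 yel bottom [ 0.411 -0.045  0.031]
25 [[214.0, 192.0], [309.0, 205.0], [271.0, 154.0], [249.0, 245.0]] err 1.2 yel bottom [ 0.423 -0.038  0.013]
28.5 [[215.0, 193.0], [309.0, 206.0], [271.0, 154.0], [251.0, 246.0]] err 1.0 yel bottom [ 0.433 -0.032  0.001]
32 [[216.0, 194.0], [310.0, 206.0], [272.0, 154.0], [253.0, 247.0]] err 1.1 yel bottom [ 0.443 -0.026 -0.01 ]
```

View pics/t17.png

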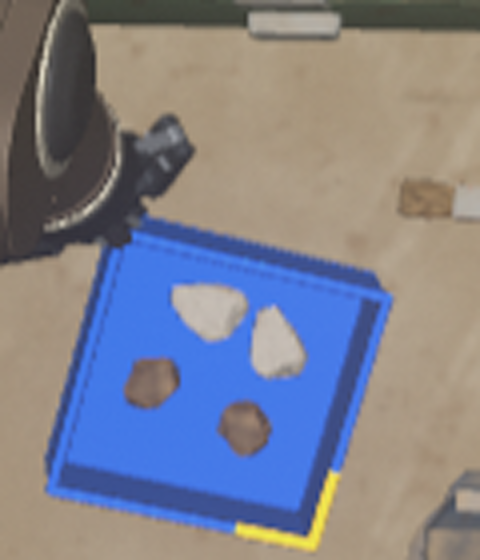

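```bash
python3 -m handwheel '[[[-3,0,-3],[0,0,0],0],[[-6,0,-5],[0,0,0],0],[[-7,0,-5],[0,0,0],0],[[-7,0,-5],[0,0,0],0],[[-6,0,-4],[0,0,0],0],[[-3,0,-2],[0,0,0],0],[[0,0,0],[0,0,0],0],[[0,0,0],[0,0,0],0],[[0,0,0],[0,0,0],0],[[0,0,0],[0,0,0],0]]' 30
python3 - <<'E'
from h import *
s=tilt()
snap('scene','sc18.png',(200,115,150,150),4)
E
```

```text
clock: 27.35
position: [0.5635, 0.0471, 0.2009]
orientation: [-180.0, 0.1, 31.1]
ft_force: [0.6, -0.7, -4.1]
finger_gap: 0.0141
27.35 [563.5  47.1 200.9] [-1.80e+02  1.00e-01  3.11e+01] [ 0.6 -0.7 -4.1] 14.1 [-39.  23.  39. 104. -17.  59. -52.]
rho 156.7542432191119 lat 1.696024678295865 z 211.86164706564733 rad 263.5474345626711 tilt by arc 37.52264392992271 tilt by z 37.302716819354856
```

View pics/sc18.png

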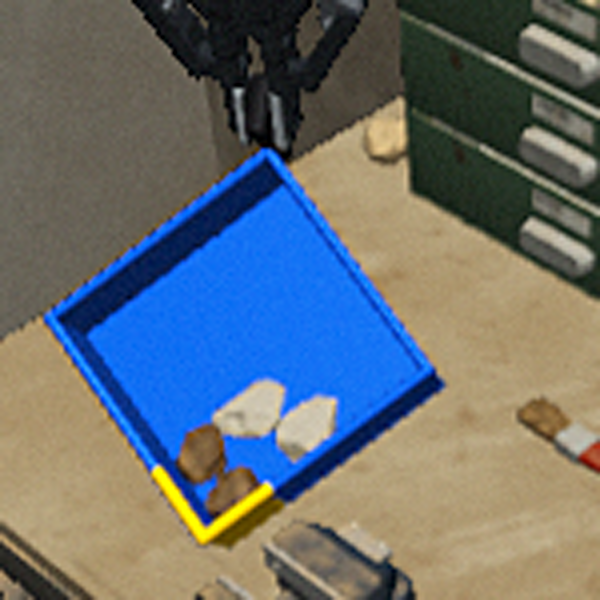

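```bash
python3 -m handwheel '[[[0,0,0],[0,0,0],0],[[0,0,0],[0,0,0],0],[[0,0,0],[0,0,0],0],[[0,0,0],[0,0,0],0],[[0,0,0],[0,0,0],0],[[0,0,0],[0,0,0],0],[[0,0,0],[0,0,0],0],[[0,0,0],[0,0,0],0],[[0,0,0],[0,0,0],0],[[0,0,0],[0,0,0],0]]' 30
python3 - <<'E'
from h import *
s=tilt()
snap('scene','sc19.png',(200,115,150,150),4)
snap('top','t19.png',(180,145,120,140),4)
E
```

```text
clock: 28.65
position: [0.5636, 0.0472, 0.2008]
orientation: [-180.0, 0.2, 31.1]
ft_force: [0.1, 0.0, -4.7]
finger_gap: 0.0138
28.65 [563.6  47.2 200.8] [-180.     0.2   31.1] [ 0.1  0.  -4.7] 13.8 [-39.  23.  39. 104. -17.  59. -52.]
rho 156.82981491478014 lat 1.7471308963891352 z 211.81339472779248 rad 263.55360940862835 tilt by arc 37.50319761036981 tilt by z 37.28522437925551
```

View pics/sc19.png

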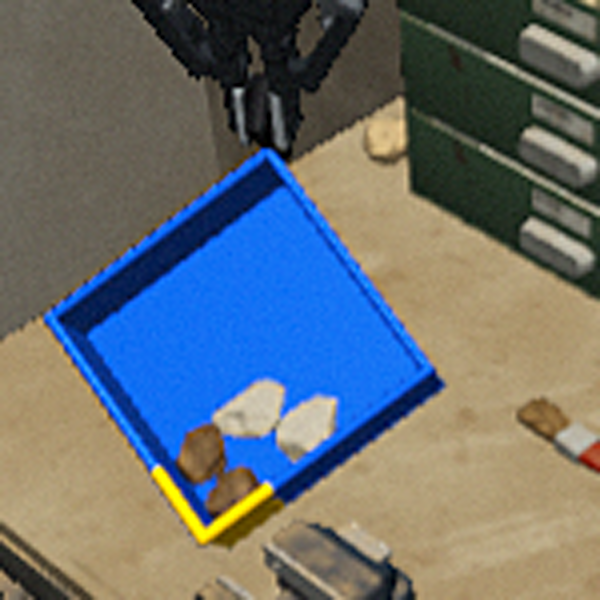

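View pics/t19.png

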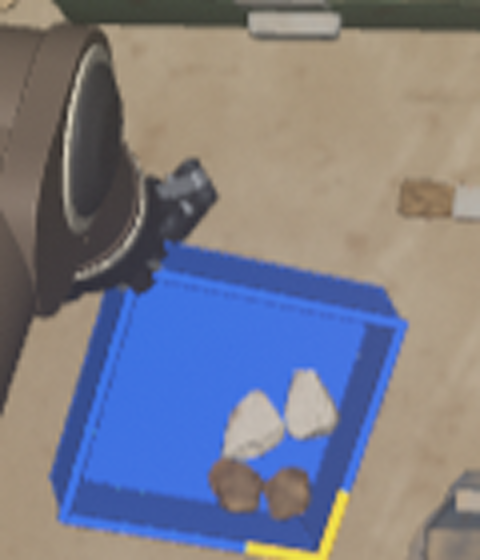

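```bash
python3 -m handwheel '[[[-4,0,-3],[0,0,0],0],[[-3,0,-2],[0,0,0],0],[[0,0,0],[0,0,0],0],[[0,0,0],[0,0,0],0],[[0,0,0],[0,0,0],0],[[0,0,0],[0,0,0],0],[[0,0,0],[0,0,0],0],[[0,0,0],[0,0,0],0],[[0,0,0],[0,0,0],0],[[0,0,0],[0,0,0],0]]' 30
cat >> h.py <<'E'
def where(name_top,th,pts,h=12):
    """pixels in top picture -> tray frame, on a plane h mm above tray floor"""
    a=np.radians(th);u=np.array([np.cos(np.radians(31.1)),np.sin(np.radians(31.1)),0]);uy=np.array([-u[1],u[0],0]);uz=np.array([0,0,1.])
    X=u*np.cos(a)+uz*np.sin(a);Z=-u*np.sin(a)+uz*np.cos(a);P=np.array([.4302,-.0353,0])
    o,d=ray(name_top,pts); q=P+Z*(4+h)/1000
    t=((q-o)@Z)/(d@Z); W=o+d*t[:,None]-P
    return np.round(1000*np.c_[W@X-.117,W@uy])
E
python3 - <<'E'
from h import *
s=tilt()
snap('scene','sc20.png',(200,115,150,150),4)
snap('top','t20.png',(220,225,60,60),10)
px=np.array([[311,405],[253,425],[235,485],[288,492]])/4+[180,145]
print(where('top',37.4,px))
E
```

```text
clock: 30.0
position: [0.5571, 0.0433, 0.2061]
orientation: [-180.0, 0.2, 31.1]
ft_force: [0.1, -0.4, -4.6]
finger_gap: 0.0134
30.0 [557.1  43.3 206.1] [-180.     0.2   31.1] [ 0.1 -0.4 -4.6] 13.4 [-40.  22.  39. 105. -16.  59. -53.]
rho 149.29544144770009 lat 1.7097407991912268 z 217.08129876338714 rad 263.4642653375645 tilt by arc 39.50214965014962 tilt by z 39.23959072574466
[[-34. -42.]
 [-27.  -5.]
 [-57.  24.]
 [-80.  -2.]]
```

View pics/sc20.png

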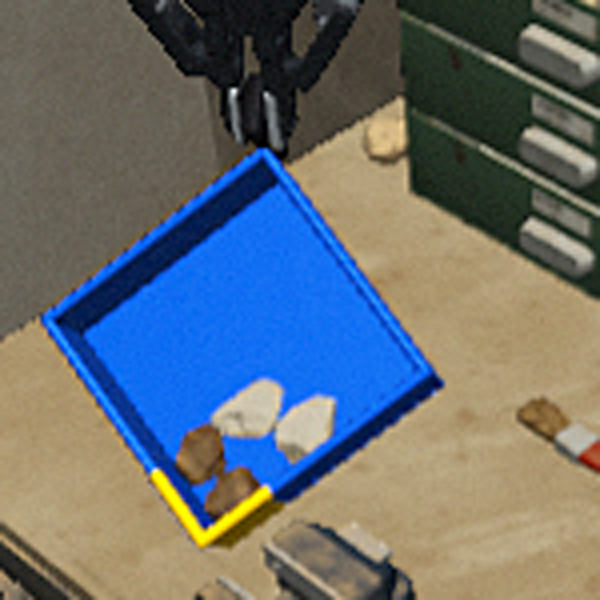

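View pics/t20.png

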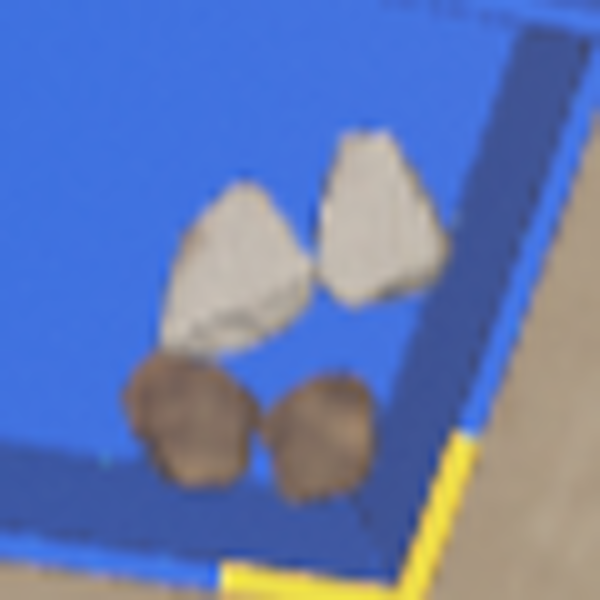

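```bash
python3 -m handwheel '[[[17,0,12],[0,0,0],0],[[-13,0,-9],[0,0,0],0],[[13,0,9],[0,0,0],0],[[-13,0,-9],[0,0,0],0],[[13,0,9],[0,0,0],0],[[-13,0,-9],[0,0,0],0],[[0,0,0],[0,0,0],0],[[0,0,0],[0,0,0],0],[[0,0,0],[0,0,0],0],[[0,0,0],[0,0,0],0]]' 30
python3 - <<'E'
from h import *
s=tilt()
snap('top','t21.png',(220,225,60,60),10)
E
```

```text
clock: 31.35
position: [0.5611, 0.0449, 0.2043]
orientation: [180.0, 0.1, 31.1]
ft_force: [-0.3, -0.4, -2.1]
finger_gap: 0.0133
31.35 [561.1  44.9 204.3] [1.80e+02 1.00e-01 3.11e+01] [-0.3 -0.4 -2.1] 13.3 [-39.  23.  39. 105. -16.  59. -52.]
rho 153.56041098881215 lat 1.01053773496903 z 215.33195696812314 rad 264.4780737883096 tilt by arc 38.526063734691064 tilt by z 38.58023172507464
```

View pics/t21.png

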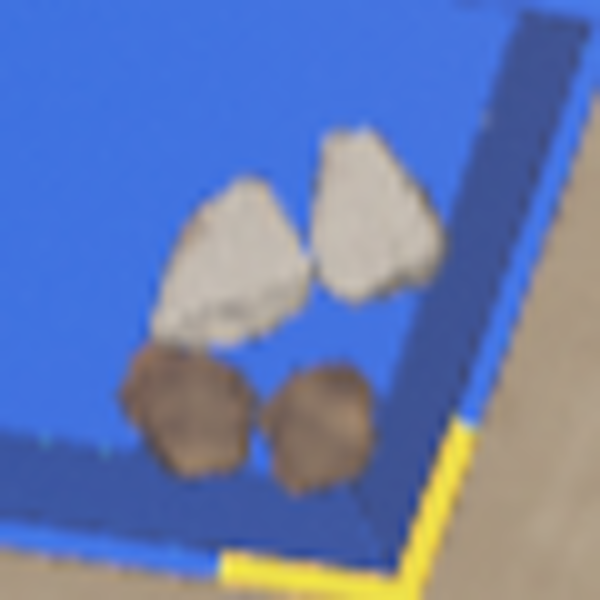

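```bash
python3 -m handwheel '[[[0,-9,0],[-2.5,0,0],0],[[0,-18,0],[-5,0,0],0],[[0,-9,0],[-2.5,0,0],0],[[0,0,0],[0,0,0],0],[[0,0,0],[0,0,0],0],[[0,0,0],[0,0,0],0],[[0,0,0],[0,0,0],0],[[0,0,0],[0,0,0],0],[[0,0,0],[0,0,0],0],[[0,0,0],[0,0,0],0]]' 30
python3 - <<'E'
from h import *
s=tilt()
snap('top','t22.png',(210,215,80,70),8)
snap('scene','sc22.png',(200,115,150,150),4)
E
```

```text
clock: 32.65
position: [0.5433, 0.0749, 0.2024]
orientation: [170.0, -0.0, 30.7]
ft_force: [-0.7, 1.0, -3.2]
finger_gap: 0.014
32.65 [543.3  74.9 202.4] [170.   -0.   30.7] [-0.7  1.  -3.2] 14.0 [-53.  20.  44. 110.  -5.  52. -68.]
rho 153.75513540696278 lat 37.87794680890356 z 213.1889577599989 rad 262.8500967753447 tilt by arc 38.22028113871066 tilt by z 37.78673889943252
```

View pics/t22.png

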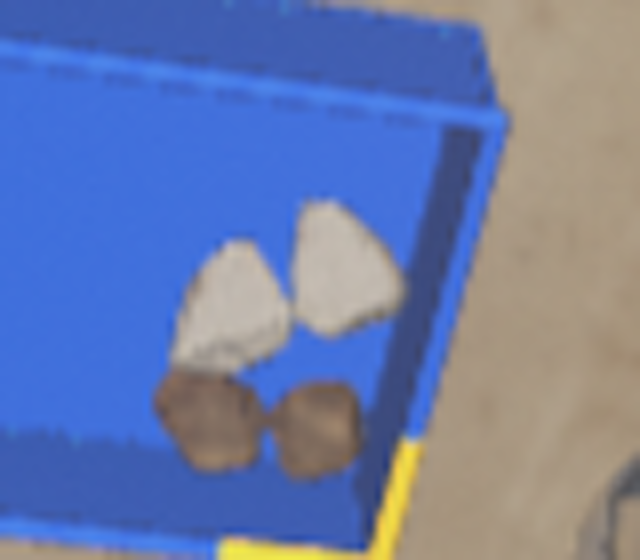

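View pics/sc22.png

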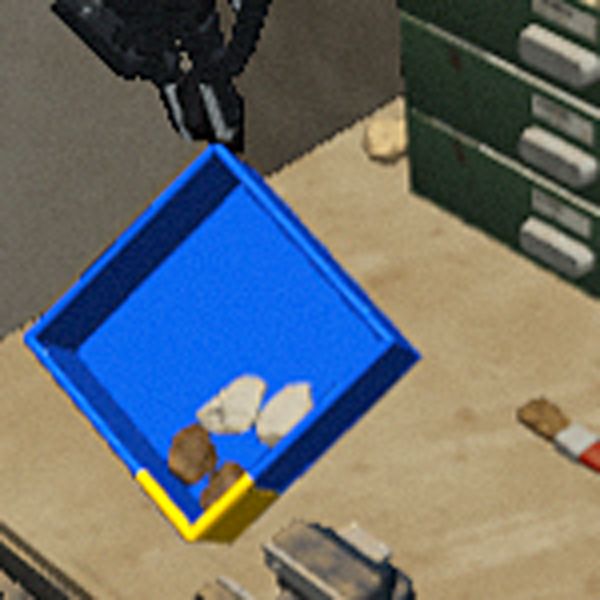

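```bash
python3 -m handwheel '[[[0,9,0],[2.5,0,0],0],[[0,18,0],[5,0,0],0],[[0,18,0],[5,0,0],0],[[0,18,0],[5,0,0],0],[[0,9,0],[2.5,0,0],0],[[0,0,0],[0,0,0],0],[[0,0,0],[0,0,0],0],[[0,0,0],[0,0,0],0],[[0,0,0],[0,0,0],0],[[0,0,0],[0,0,0],0]]' 30
python3 - <<'E'
from h import *
s=tilt()
snap('top','t23.png',(210,215,80,70),8)
snap('scene','sc23.png',(200,115,150,150),4)
E
```

```text
clock: 34.0
position: [0.581, 0.0144, 0.2039]
orientation: [-169.8, 0.0, 31.4]
ft_force: [-0.2, -1.4, -3.7]
finger_gap: 0.0137
34.0 [581.   14.4 203.9] [-169.8    0.    31.4] [-0.2 -1.4 -3.7] 13.7 [-27.  28.  36.  98. -26.  68. -40.]
rho 154.83947672097156 lat -37.30045433562494 z 214.7250381092258 rad 264.73025052349567 tilt by arc 38.2244069064168 tilt by z 38.353954587026095
```

View pics/t23.png

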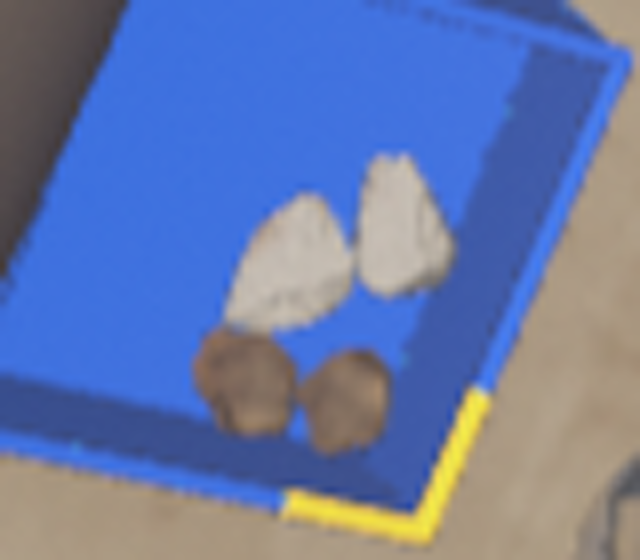

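View pics/sc23.png

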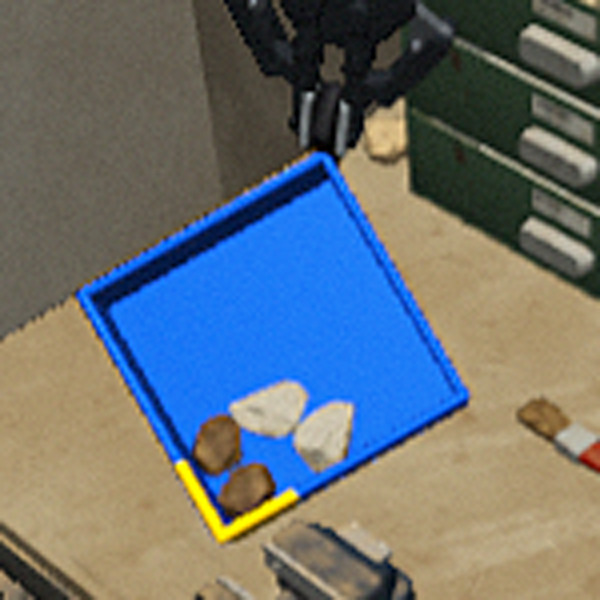

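```bash
python3 -m handwheel '[[[0,-13,0],[-3.5,0,0],0],[[0,-25,1],[-7,0,0],0],[[0,-25,1],[-7,0,0],0],[[0,-25,1],[-7,0,0],0],[[0,-25,1],[-7,0,0],0],[[0,-12,0],[-3.5,0,0],0],[[0,0,0],[0,0,0],0],[[0,0,0],[0,0,0],0],[[0,0,0],[0,0,0],0],[[0,0,0],[0,0,0],0]]' 30
python3 - <<'E'
from h import *
s=tilt()
snap('top','t24.png',(210,215,80,70),8)
snap('scene','sc24.png',(200,115,150,150),4)
E
```

```text
clock: 35.35
position: [0.5167, 0.1214, 0.1913]
orientation: [154.7, -0.5, 30.9]
ft_force: [-0.3, 0.9, -4.9]
finger_gap: 0.0136
35.35 [516.7 121.4 191.3] [154.7  -0.5  30.9] [-0.3  0.9 -4.9] 13.6 [-74.  23.  51. 116.  10.  47. -92.]
rho 154.9028804310094 lat 94.16513528769218 z 201.2236165285521 rad 253.9406352174724 tilt by arc 36.43075530662409 tilt by z 33.60295849608502
```

View pics/t24.png

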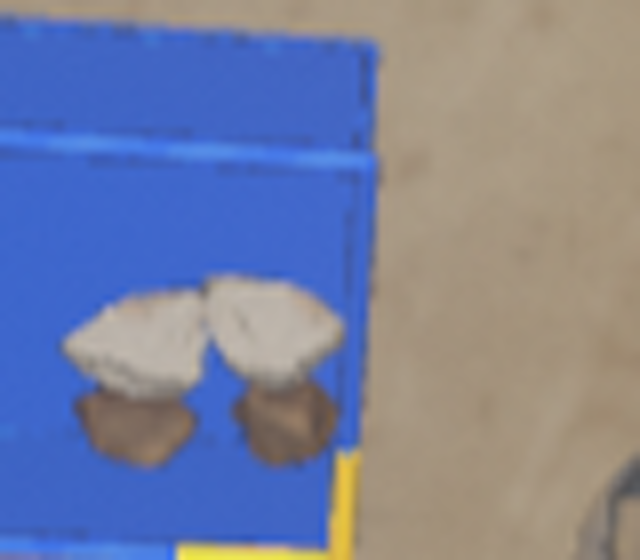

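View pics/sc24.png

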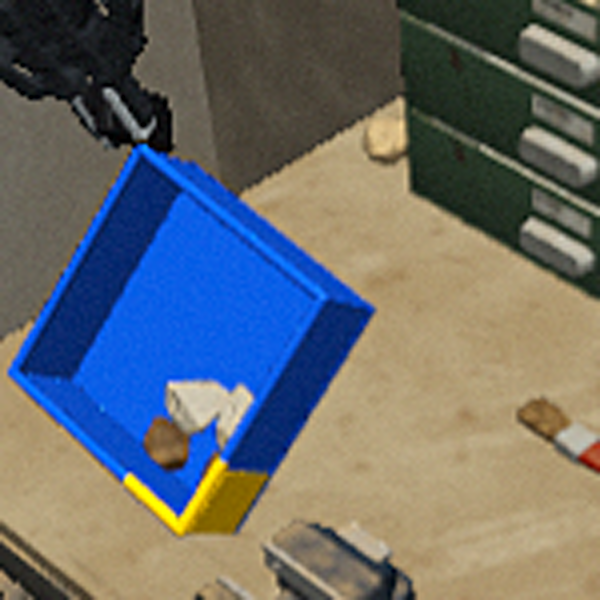

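```bash
python3 -m handwheel '[[[0,11,0],[3.2,0,0],0],[[0,22,0],[6.3,0,0],0],[[0,22,0],[6.3,0,0],0],[[0,22,0],[6.3,0,0],0],[[0,11,0],[3.2,0,0],0],[[0,0,0],[0,0,0],0],[[0,0,0],[0,0,0],0],[[0,0,0],[0,0,0],0],[[0,0,0],[0,0,0],0],[[0,0,0],[0,0,0],0]]' 30
python3 - <<'E'
from h import *
s=tilt()
plan([(.5635,.0465,.2015)],31.1,step=600)
print(R.from_matrix(Tool(s)[:3,:3].T@R.from_euler('xyz',[180,0,31.1],degrees=True).as_matrix()).as_rotvec(degrees=True))
snap('top','t25.png',(210,215,80,70),8)
snap('scene','sc25.png',(200,115,150,150),4)
E
```

```text
clock: 36.7
position: [0.5609, 0.046, 0.2149]
orientation: [-179.6, -0.4, 31.4]
ft_force: [0.7, -0.9, -3.5]
finger_gap: 0.0135
36.7 [560.9  46.  214.9] [-179.6   -0.4   31.4] [ 0.7 -0.9 -3.5] 13.5 [-39.  22.  39. 104. -16.  60. -52.]
rho 153.82737951925202 lat 2.097120716092144 z 225.88643889959147 rad 273.2902229654381 tilt by arc 39.76535953967877 tilt by z 42.74211019380846
0 [ 2  1 13] 0.3
[-0.35154358 -0.38147833  0.25670247]
```

View pics/t25.png

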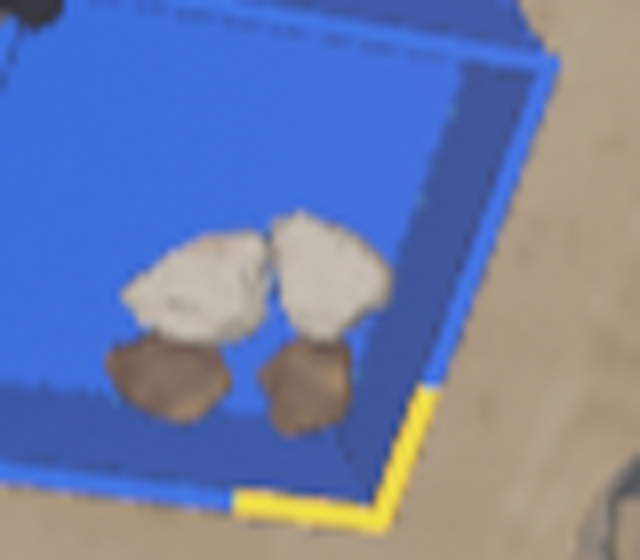

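View pics/sc25.png

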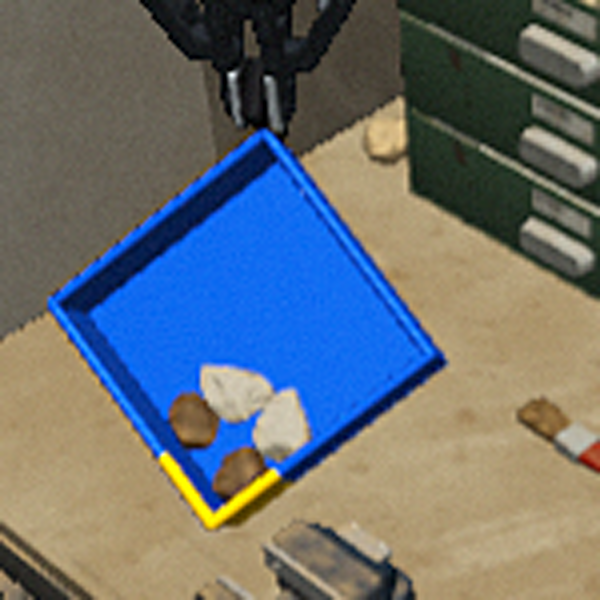

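```bash
python3 -m handwheel '[[[0,0,6],[0,0,0],0],[[1,0,6],[0,0,0],0],[[0,9,1],[2.5,0,0],0],[[0,18,1],[5,0,0],0],[[0,18,1],[5,0,0],0],[[0,18,1],[5,0,0],0],[[0,9,0],[2.5,0,0],0],[[0,0,0],[0,0,0],0],[[0,0,0],[0,0,0],0],[[0,0,0],[0,0,0],0]]' 30
python3 - <<'E'
from h import *
s=tilt()
snap('top','t26.png',(210,215,80,70),8)
snap('scene','sc26.png',(200,115,150,150),4)
E
```

```text
clock: 38.05
position: [0.6076, -0.0074, 0.1949]
orientation: [-159.2, -1.5, 31.9]
ft_force: [0.2, -0.4, -1.8]
finger_gap: 0.0137
38.05 [607.6  -7.4 194.9] [-159.2   -1.5   31.9] [ 0.2 -0.4 -1.8] 13.7 [-15.  34.  32.  90. -34.  78. -31.]
rho 166.1262086430953 lat -71.66110267494739 z 205.184830664 rad 264.00517406434216 tilt by arc 35.024923375819654 tilt by z 34.94605019785715
```

View pics/t26.png

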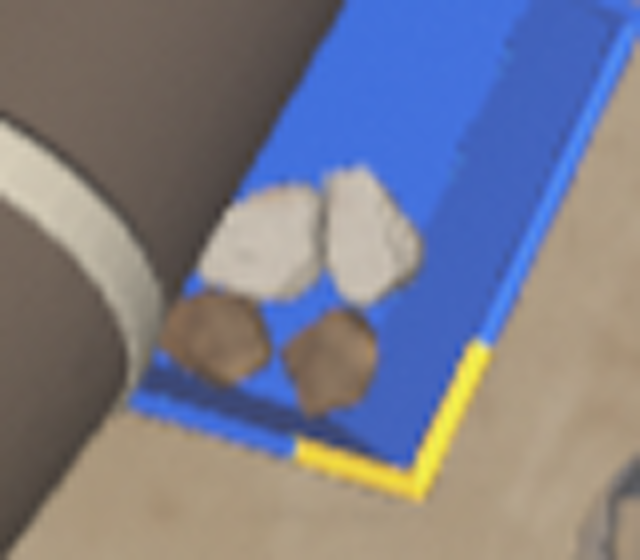

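View pics/sc26.png

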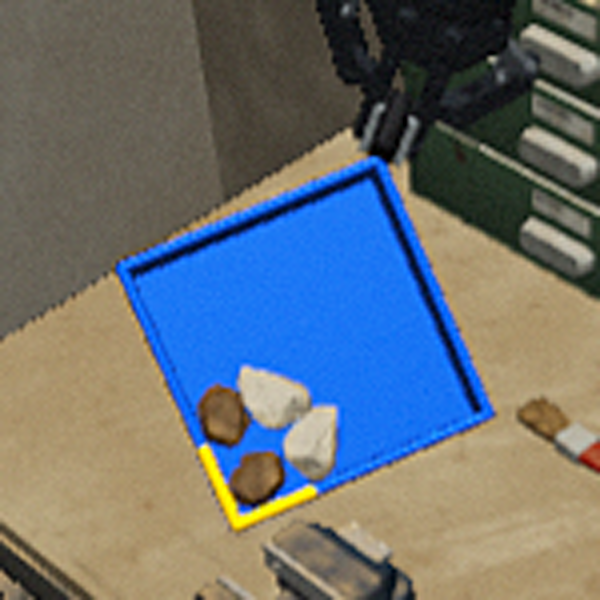

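```bash
python3 -m handwheel '[[[-2,-9,0],[-2.5,0,0],0],[[-2,-18,1],[-5.2,0.4,0.2],0],[[-3,-18,1],[-5.2,0.4,0.2],0],[[-3,-18,1],[-5.2,0.4,0.2],0],[[-2,-9,0],[-2.5,0,0],0],[[0,0,0],[0,0,0],0],[[0,0,0],[0,0,0],0],[[0,0,0],[0,0,0],0],[[0,0,0],[0,0,0],0],[[0,0,0],[0,0,0],0]]' 30
python3 - <<'E'
from h import *
s=tilt()
plan([(.5625,.046,.2025)],31.1,step=600)
print(R.from_matrix(Tool(s)[:3,:3].T@R.from_euler('xyz',[180,0,31.1],degrees=True).as_matrix()).as_rotvec(degrees=True))
snap('top','t27.png',(210,215,80,70),8)
snap('scene','sc27.png',(200,115,150,150),4)
E
```

```text
clock: 39.4
position: [0.5632, 0.0522, 0.2122]
orientation: [179.7, -3.6, 31.2]
ft_force: [-0.1, 1.9, -0.5]
finger_gap: 0.0137
39.4 [563.2  52.2 212.2] [179.7  -3.6  31.2] [-0.1  1.9 -0.5] 13.7 [-40.  20.  40. 106. -17.  56. -52.]
rho 158.38271610137636 lat 6.283471638179242 z 223.1956848155474 rad 273.6811986233807 tilt by arc 38.65996612667139 tilt by z 41.63611143549244
0 [-4  5 10] 0.1
[ 0.27162613 -3.55766144  0.12785341]
```

View pics/t27.png

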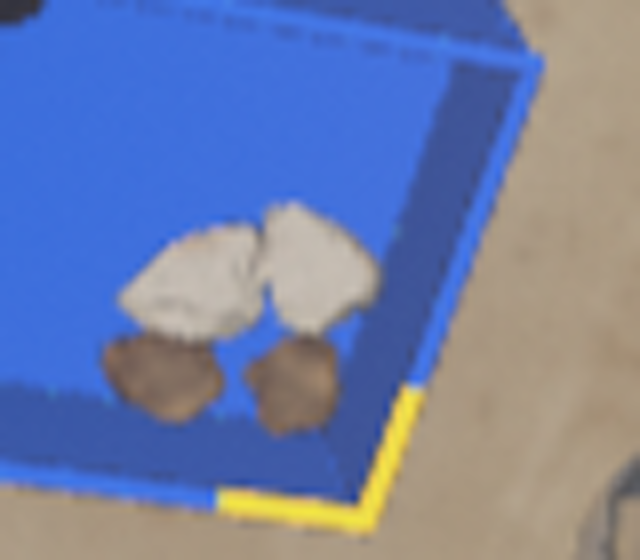

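View pics/sc27.png

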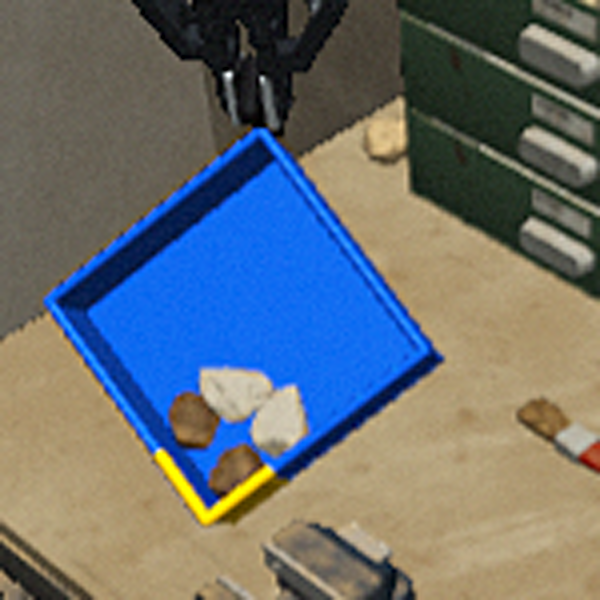

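```bash
cat >> h.py <<'E'
from scipy.optimize import least_squares
def traypose(obs_scene,obs_top=None):
    """rim corner rays (left,right,grip,yellow) -> tray pose (rigid fit of 4 known corner points to measured rays)"""
    M=np.array([[0,117,55],[0,-117,55],[117,0,55],[-117,0,55]])/1000
    s=r.get_state();T=Tool(s);g=s['position']-T[:3,2]*.011
    def pts(p): return R.from_euler('zyx',[p[0],p[1],p[2]],degrees=True), p[3:]
    def f(p):
        Rm,t=pts(p); q=proj('scene',Rm.apply(M)+t)-obs_scene; e=[q.ravel()]
        if obs_top is not None:
            k=~np.isnan(obs_top[:,0]); e.append((proj('top',Rm.apply(M)+t)[k]-obs_top[k]).ravel())
        e.append((Rm.apply([.136,0,.0735])+t-g)*1000/3); return np.concatenate(e)
    o=least_squares(f,[31,-38,0,.52,.02,.08]); Rm,t=pts(o.x)
    print('yaw,pitch,roll',np.round(o.x[:3],1),'slope',np.degrees(np.arccos(Rm.as_matrix()[2,2])).round(1),'yellow bottom corner',np.round(1000*(Rm.apply([-.117,0,0])+t),1),'cost',o.cost.round(1)); return Rm,t
E
python3 - <<'E'
from h import *
o=np.array([[48,300],[440,357],[262,132],[208,522]])/4+[200,115]
t=np.array([[np.nan,np.nan],[542,62],[np.nan,np.nan],[370,525]])/8+[210,215]
traypose(o); traypose(o,t)
E
```

```text
yaw,pitch,roll [ 42.2 -35.3  30.7] slope 45.5 yellow bottom corner [454.9 -10.4  -8.2] cost 3.7
yaw,pitch,roll [ 40.1 -34.8  26.8] slope 42.9 yellow bottom corner [448.5 -18.9  -1.8] cost 4.3
```

```bash
cat >> h.py <<'E'
def pitch(n,px):
    """yellow rim corner pixel -> cast on the vertical plane of the grip -> tray pitch, bottom corner"""
    s=r.get_state();T=Tool(s);g=s['position']-T[:3,2]*.011; y=T[:3,1]; X=np.cross(y,[0,0,1]); X/=np.linalg.norm(X)
    if X[0]<0: X=-X
    o,d=ray(n,[px]); d=d[0]; p=o+d*((g-o)@y)/(d@y); v=p-g; a,b=v@X*1000,v[2]*1000
    th=np.degrees(np.arctan2(b,a)-np.arctan2(-18.5,-253)); th=(th+180)%360-180; c,sn=np.cos(np.radians(th)),np.sin(np.radians(th))
    q=g+(X*(-253*c+73.5*sn)+np.array([0,0,1])*(-253*sn-73.5*c))/1000
    print(n,'len',np.hypot(a,b).round(1),'(253.7) pitch',th.round(1),'bottom corner mm',np.round(q*1000,1))
E
python3 - <<'E'
from h import *
pitch('scene',[208/4+200,522/4+115]); pitch('top',[370/8+210,525/8+215])
E
```

```text
scene len 250.5 (253.7) pitch 43.5 bottom corner mm [448.7 -17.   -4.2]
top len 260.8 (253.7) pitch 44.9 bottom corner mm [453.7 -14.   -7.5]
```

```bash
python3 -m handwheel '[[[-4,0,-3],[0,0,0],0],[[-8,0,-5],[0,0,0],0],[[-9,0,-4],[0,0,0],0],[[-6,0,-3],[0,0,0],0],[[0,0,0],[0,0,0],0],[[0,9,0],[2.5,0,0],0],[[0,18,1],[5,0,0],0],[[0,9,0],[2.5,0,0],0],[[0,0,0],[0,0,0],0],[[0,0,0],[0,0,0],0]]' 30
python3 - <<'E'
from h import *
s=tilt()
snap('top','t28.png',(210,215,80,70),8)
snap('scene','sc28.png',(200,115,150,150),4)
E
```

```text
clock: 40.75
position: [0.5555, 0.0057, 0.2225]
orientation: [-170.1, -3.4, 31.5]
ft_force: [0.7, 1.1, -1.6]
finger_gap: 0.0136
40.75 [555.5   5.7 222.5] [-170.1   -3.4   31.5] [ 0.7  1.1 -1.6] 13.6 [-28.  22.  38. 103. -26.  66. -38.]
rho 127.7982497293757 lat -31.520787563772462 z 233.3073181844523 rad 266.0163479042466 tilt by arc 45.30748871449006 tilt by z 45.994276701191495
```

View pics/t28.png

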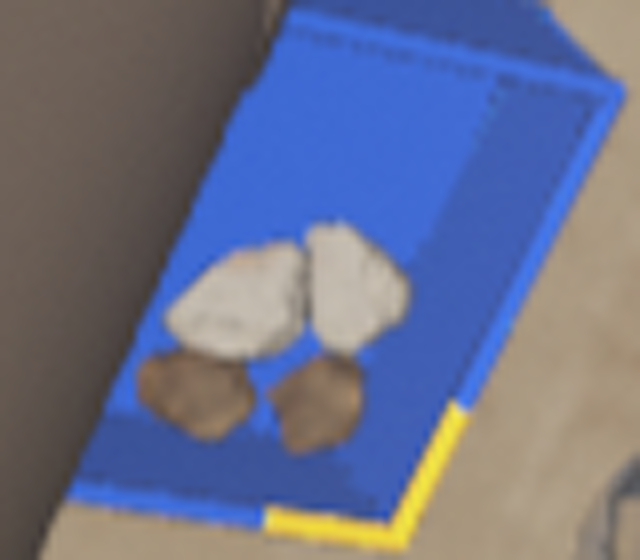

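View pics/sc28.png

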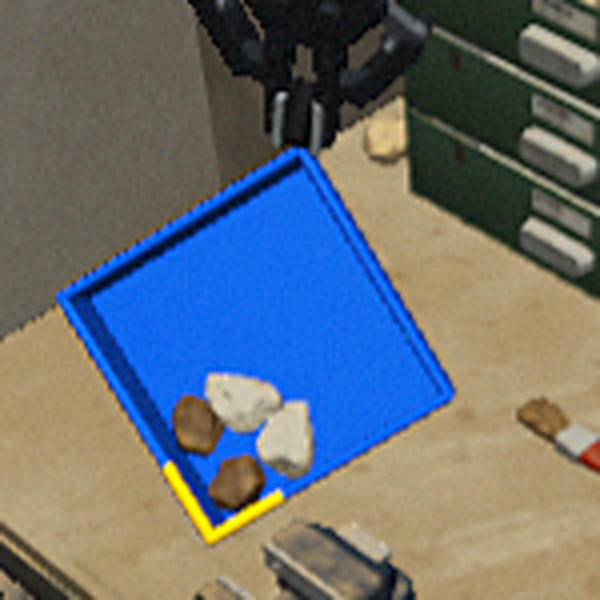

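```bash
python3 -m handwheel '[[[0,-9,0],[-2.5,0,0],0],[[0,-18,0],[-5,0,0],0],[[2,-9,1],[-2.5,1.5,0],0],[[6,0,4],[0,1.5,0],0],[[9,0,5],[0,0,0],0],[[9,0,6],[0,0,0],0],[[6,0,4],[0,0,0],0],[[3,0,2],[0,0,0],0],[[0,0,0],[0,0,0],0],[[0,0,0],[0,0,0],0]]' 30
python3 - <<'E'
from h import *
s=tilt()
snap('top','t29.png',(210,215,80,70),8)
snap('scene','sc29.png',(200,115,150,150),4)
E
```

```text
clock: 42.1
position: [0.5682, 0.0585, 0.2069]
orientation: [179.7, -6.3, 31.7]
ft_force: [0.2, 0.2, -1.6]
finger_gap: 0.0137
42.1 [568.2  58.5 206.9] [179.7  -6.3  31.7] [ 0.2  0.2 -1.6] 13.7 [-40.  19.  39. 108. -19.  52. -51.]
rho 165.39867343488746 lat 9.075834127962287 z 217.81518790778028 rad 273.4962106818341 tilt by arc 36.808661776949094 tilt by z 39.5194780513948
```

View pics/t29.png

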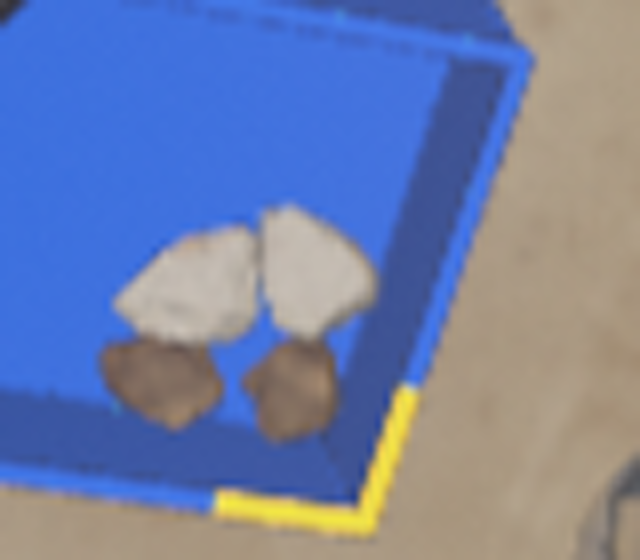

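View pics/sc29.png

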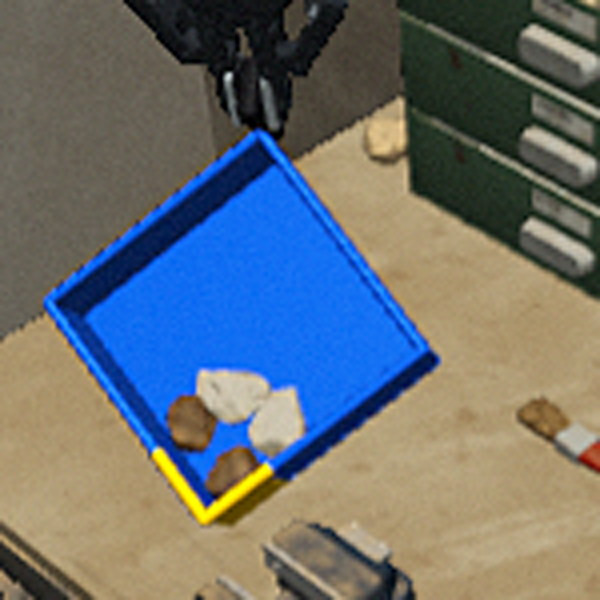

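```bash
cat >> h.py <<'E'
def where2(n,th,pts,h=11):
    s=r.get_state();T=Tool(s);g=s['position']-T[:3,2]*.011; y=T[:3,1].copy(); X=np.cross(y,[0,0,1]); X/=np.linalg.norm(X)
    if X[0]<0: X=-X
    u=X;uy=np.cross([0,0,1.],u);uz=np.array([0,0,1.]);a=np.radians(th)
    X=u*np.cos(a)+uz*np.sin(a);Z=-u*np.sin(a)+uz*np.cos(a); O=g-(136*X+73.5*Z)/1000
    o,d=ray(n,pts); q=O+Z*(4+h)/1000; t=((q-o)@Z)/(d@Z); W=o+d*t[:,None]-O
    W=1000*np.c_[W@X,W@uy]; print(n,'tray frame WL,WR,BL,BR',np.round(W).tolist(),'dist to pour corner',np.round(np.hypot(W[:,0]+111,W[:,1])), 'corner z',(O-.117*X)[2]*1000)
E
python3 - <<'E'
from h import *
pitch('scene',[207/4+200,520/4+115]); pitch('top',[368/8+210,527/8+215])
where2('top',39.5,np.array([[188,285],[318,272],[163,380],[293,392]])/8+[210,215])
where2('scene',39.5,np.array([[233,396],[277,420],[191,422],[236,470]])/4+[200,115])
E
```

```text
scene len 250.5 (253.7) pitch 41.9 bottom corner mm [448.6 -15.2  -5.8]
top len 265.9 (253.7) pitch 44.0 bottom corner mm [455.6 -10.9 -10.7]
top tray frame WL,WR,BL,BR [[-29.0, 6.0], [-48.0, -29.0], [-53.0, 29.0], [-81.0, -3.0]] dist to pour corner [83. 70. 64. 30.] corner z 0.25117297649940307
scene tray frame WL,WR,BL,BR [[-35.0, 4.0], [-46.0, -26.0], [-55.0, 27.0], [-80.0, -5.0]] dist to pour corner [76. 70. 63. 32.] corner z 0.25117297649940307
```

```bash
python3 -m handwheel '[[[2,0,2],[0,0,0],0],[[3,0,3],[0,0,0],0],[[2,0,2],[0,0,0],0],[[0,0,0],[0,0,0],0],[[0,0,0],[0,0,0],0],[[0,0,0],[0,0,0],0],[[0,0,0],[0,0,0],0],[[0,0,0],[0,0,0],0],[[0,0,0],[0,0,0],0],[[0,0,0],[0,0,0],0]]' 30
python3 - <<'E'
from h import *
s=tilt()
snap('top','t30.png',(210,215,80,70),8)
snap('scene','sc30.png',(200,115,150,150),4)
snap('wrist','w30.png')
E
```

```text
clock: 43.45
position: [0.5755, 0.0631, 0.2011]
orientation: [179.7, -6.5, 31.7]
ft_force: [-0.1, 0.7, -1.0]
finger_gap: 0.0137
43.45 [575.5  63.1 201.1] [179.7  -6.5  31.7] [-0.1  0.7 -1. ] 13.7 [-40.  21.  39. 108. -20.  52. -50.]
rho 173.9808960182533 lat 9.262090899740802 z 212.01656492512916 rad 274.2633332801995 tilt by arc 34.647681043139 tilt by z 37.35892611949423
```

View pics/full_t30.png

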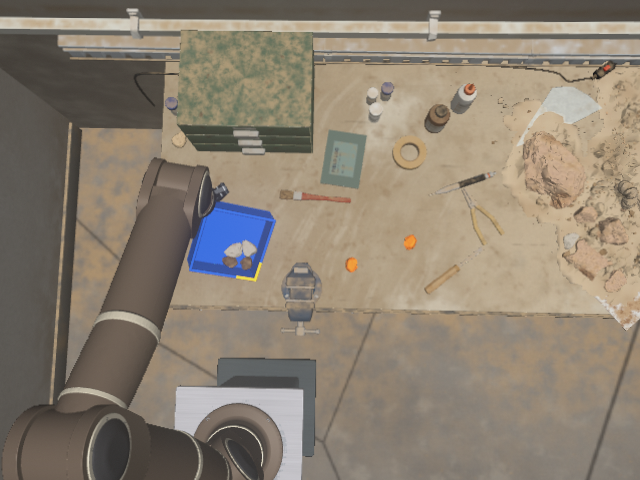

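View pics/sc30.png

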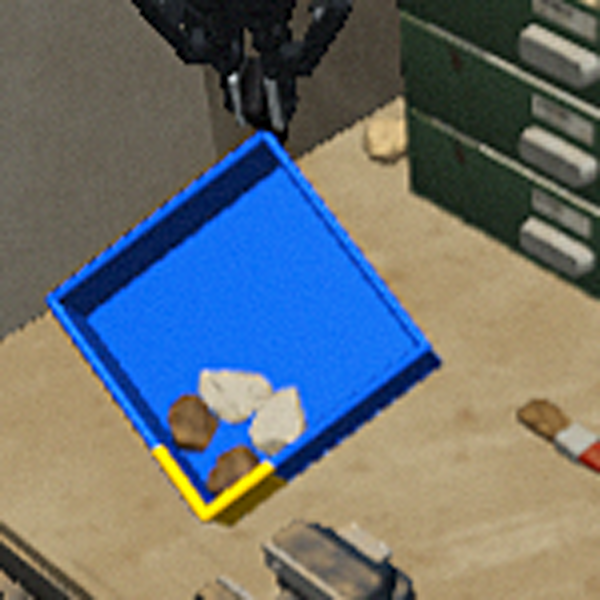

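View pics/w30.png

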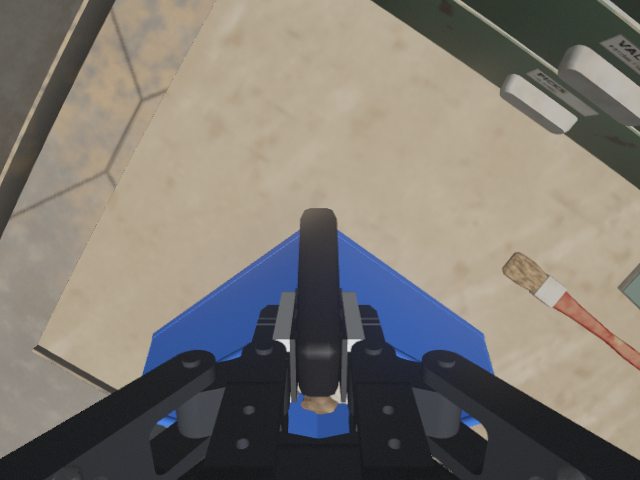

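```bash
python3 - <<'E'
from h import *
a=cv2.imread('pics/sc18.png')[440:580,150:330]; b=cv2.imread('pics/sc30.png')[440:580,150:330]
cv2.imwrite('pics/cmp.png',np.hstack([cv2.resize(a,None,fx=2.2,fy=2.2),cv2.resize(b,None,fx=2.2,fy=2.2)]))
pitch('scene',[208/4+200,520/4+115])
# same measure for sc18 pose
import h
st18=dict(r.get_state()); st18['position']=np.array([.5635,.0471,.2009]); st18['orientation']=np.array([-180,.1,31.1])
class F: 
    get_state=staticmethod(lambda:st18); calibration=staticmethod(r.calibration)
h.r=F; pitch('scene',[205/4+200,543/4+115])
st18['position']=np.array([.5929,.0648,.1752]); pitch('scene',[210/4+200,522/4+115])
E
```

```text
scene len 252.5 (253.7) pitch 40.0 bottom corner mm [449.7 -14.6  -6.9]
scene len 252.6 (253.7) pitch 39.3 bottom corner mm [435.9 -29.9  -5.4]
scene len 250.4 (253.7) pitch 30.5 bottom corner mm [438.3 -28.5  -5.7]
```

View pics/cmp.png

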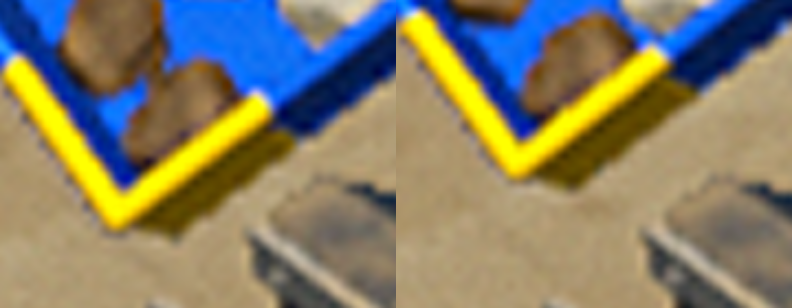

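```bash
python3 - <<'E'
from h import *
where2('top',37.5,np.array([[190,285],[318,272],[163,380],[293,392]])/8+[210,215])
a=cv2.imread('pics/full_sc29.png').astype(int)
snap('scene','sc31.png',(200,115,150,150),4)
b=cv2.imread('pics/full_sc30.png').astype(int);c=cv2.imread('pics/full_sc31.png').astype(int)
print('30 vs 31 diff in tray',np.abs(b-c)[115:265,200:350].mean(),np.abs(b-c)[115:265,200:350].max())
s=st(); print(np.abs(s['qvel']).max())
r.close_job()
E
```

```text
top tray frame WL,WR,BL,BR [[-32.0, 6.0], [-51.0, -29.0], [-56.0, 29.0], [-84.0, -3.0]] dist to pour corner [79. 67. 62. 28.] corner z -0.32298368431782354
30 vs 31 diff in tray 3.107748148148148 71
43.65 [575.5  63.1 201.1] [179.7  -6.5  31.7] [-1.1 -0.2 -0.9] 13.5 [-40.  21.  39. 108. -20.  52. -50.]
0.137434807260208
the job is handed in; nothing more can be done
```

The job is handed in at 43.7 s. Both loose lumps went into the flat tray. I then raised the tray by its grip, and it finished tilted and held still, with all four lumps together at the yellow corner. The brush, chisel and orange look-alikes were left alone.

- **Slope:** about 37.5° from the grip height, taking the yellow corner as on the bench. The camera reading was 40°, but the same reading runs about 2° high against two earlier poses, so the two roughly agree.
- **Yellow corner:** it slid about 20 mm on the bench from where it started. At two points my arc reckoning suggested it had lifted about 10 mm. At the second, the camera put it on the bench and shifted sideways; I did not check the first that way.
- **Lumps:** in the last pictures they form a block at the corner. From the pour corner, the brown lumps are at about 28 and 62 mm and the white at about 67 and 79 mm. The block is not tight: there is a small gap in the middle.
- **Getting them there:** the lumps did not slide at 28°, and at 37 to 39.5° the two whites jammed across the corner. I freed them by rolling the tray sideways up to 25° and tilting it briefly to about 46–48°, above the range you gave, before returning to the final slope.
- **Steadiness:** joint speeds were about 0.1 degrees/s or less at hand-in, and the grip held at 13.5 mm opening. My last picture comparison was too noisy to add anything: a mean difference of 3 grey levels, with a few pixels up to 71.

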